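# Screw the post to a turned display stand

### The arm

A 7-joint arm with a two-finger parallel gripper is mounted at the origin on the work surface. World frame = base frame: x ahead of the robot, y to its left, z up, the work surface at z = 0. Lengths are in mm, angles in rad, forces in N, time in s.
With the tool pointing down it reaches from about 400 to 900 mm from the base axis. Payload 5.5 kg.
Tool frame: the origin (TCP) lies midway between the tips of the shut fingers; the grasp point (between the pads) lies 19 mm behind it; z points along the fingers, y is the direction in which the jaws open and shut (so a half turn about z gives the same grasp; the last joint's range is limited). The gripper opens to 92 mm and grips with 3 to 60 N. Pads are 19 mm wide; open, the fingers measure 130 mm over their backs; the gripper's body (75 mm by 190 mm) begins 47 mm behind the grasp point.
Start: joints at [-0.841, 0.501, -0.427, 1.55, 0.221, 1.138, -0.21], TCP at [292.484, 580.476, 226.729] pointing down, gripper open.
Joint ranges: [-2.88, 2.88], [-0.31, 2.03], [-1.54, 1.56], [0.2, 2.42], [-1.41, 4.55], [0.19, 2.02], [-2.57, 2.57]. Speed limits (rad/s): [2.57, 2.57, 3.14, 3.14, 3.14, 3.14, 3.14].

### API

Orientations are given as a rotation vector (axis times angle).
In Python, from workcell import manip gives the robot as it stands.
- The arm moves only by the shell command python3 -m crank 'ROWS'. ROWS is JSON, a list of rows, each an object with "xyz": the shift along the tool's x, y, z in m, a list of three; "turn": the turn, a rotation vector about the tool's x, y, z in rad, a list of three; "hand": the finger opening in m, from 0 to 0.0918. In form: [{"xyz": [x, y, z], "turn": [wx, wy, wz], "hand": hand}, ...]. A call has 1 to 5 rows; each row is the pose to reach, as a shift and turn from the pose measured when the call began, along the tool's axes at that moment; what a row does not reach only later rows make up. A row lasts 1/10 s, in which the tool goes at most 50 mm and 8.59 degrees, less where a joint would pass 70% of its speed; a pose out of reach is approached as far as the arm can. A call with a gripper value outside its range is refused whole. The fingers move at their own pace and stop on an object; the grip force is fixed at half the most. Time passes only in rows, so rows that repeat a pose let the fingers close. It gives the time, the measured TCP pose, the force and the opening at its end, in the units of the state.
- manip.read_state(): the state, without advancing time (a new reading comes with each control period).
- manip.grab_frame(name): name is "side" or "top"; returns (picture, depth): 420x560x3 uint8, red, green, blue; 420x560 float32, mm along the optical axis (not along the pixel's ray), 0 where there is no reading.
- manip.camera_info(name): a dict with "K" (3x3 intrinsics, pixels), "rvec" (rotation vector, rad) and "tvec" (3), from world to camera coordinates, as OpenCV has them. Camera axes: x right, y down, z forward; pixel columns grow to the right and rows downward; lengths in mm; the calibration is good to about 2 mm. A picture is of the moment at which its call begins. camera_info takes no time and is no camera call.
- manip.close_job(): hands the job in, once; it reports no verdict.
The state is a dict: "t": time; "joint_positions": joint angles; "joint_velocities": joint speeds; "tau": joint torques, N m; "tcp_pos": TCP position; "eef_rot": TCP orientation; "contact_force": force on the tool from outside, world axes, zero at the start; "moment": the same for the moment, N m; "grip_width": opening from 0.0 (shut) to 1.0 (fully open).
Only numpy, scipy, OpenCV 4.12 (cv2) and the standard library are available. Lean on these libraries where they do the work, as an engineer would, in place of code of your own. Each camera call takes 0.05 s, during which the arm holds its last target.

### The job

A wooden display stand is clamped upside down in the assembly jig, with its screw started in the middle of the underside. Take the big six-sided screwdriver out of the tool block, drive the screw clockwise until its head is fully home and hand-tight, keeping the bit pressed into the cross recess to the end without leaning on it hard or forcing the screw once it is tight, and put the screwdriver back upright in the hole it came from. Leave the other tools and pieces on the bench as they are.

Things in the scene. Friction and masses are not known exactly. Their poses are not given: they have to be found in the camera images.
- driver_grip (a point): middle of the screwdriver's black six-sided handle (28 mm over flats, 64 mm long, 6 mm dome on top; the thickest and only six-sided one). 87 mm from the tip. z runs tip to handle end, up as it stands; flats face +-x and 60 and 120 deg from it about z. 130 g. Starts tip down in any hole of the block, any yaw: the handle's lower end rests on the block's top, the 10 mm steel shank hangs in the hole
- driver_tip (a point): tip of the screwdriver's bit, on its axis, same axes as driver_grip. The bit is a cross with wings along +-x and +-y: 10 mm from wing end to wing end and 2.2 mm thick, stepped down to 7 mm and 1.5 mm over the last 2 mm. From the tip to the handle's lower end: 55 mm
- screw_mouth (a point): centre of the top face of the screw head, 18 mm wide, 7 mm high, in a 24 mm wide, 10 mm deep counterbore amid the stand's underside. z up. Its cross recess lies along this point's x and y: slots 3.6 mm wide, 11.6 mm end to end, 4.5 mm deep, flat floor; the bit fits at four yaws with 0.14 rad play each way. Turns and sinks with the screw; when home the top face is 3 mm below the stand's underside
- screw (a joint): turning angle of the screw, rad; grows clockwise seen from above (driving in). Starts between 0 and 1.5; at 5.0 the head meets the counterbore floor and stops. It sinks 3.6 mm per turn (0.573 mm per rad). Turning takes about 0.06 N m; it is tight once twisted against the stop with about 0.2 N m (from about 0.3 N m the bit jumps out and spoils the recess). It stays where it is left
- stand_face (a point): centre of the stand's upturned underside, on the screw's axis, 118 mm above the bench: a pale wooden disc 100 mm across in a fixed plywood jig (160 x 140 mm). Two wooden turn-buttons at opposite edges hold it; they reach 9 mm above this face and come to 38 mm from the axis. z up, x and y along the jig's sides
- block: wooden tool block, fixed, 64 mm (its x) by 220 mm (its y) by 60 mm high; origin at the middle of its underside, z up. Three vertical through-holes 14 mm across with a 2.5 mm chamfer, at y = -75, 0 and +75 mm of its own axis, on the middle line. They hold the three tools in any order
- awl_grip (a point): bystander in the block: awl with a pear-shaped dark wooden handle, 55 mm tall above the block's top and at most 28 mm thick; point 30 mm above the block's top
- slim_driver_grip (a point): bystander in the block: small screwdriver with a slim round grey handle, 18 mm thick and 60 mm tall; point 30 mm above the block's top
- figure_a: bystander: red and gold resin figurine, 132 mm tall, 62 mm across its round foot; origin at the middle of its underside, z up
- figure_b: bystander: a second such figurine
- finished_stand: bystander: finished wooden stand, disc 100 mm across with an upright post, 100 mm tall; origin at the middle of its underside, z up
- glue_gun: bystander: white glue gun lying on its side, about 190 mm x 130 mm x 36 mm; origin on the bench under its barrel

How it is judged:
By the outcome, as a careful person would: the job done as asked, in the order asked, and still so for the second after the job is handed in, with the robot touching nothing.
It also fails if it takes over 72 s, if anything falls off the work surface, if the arm or the gripper's body presses on something with over 40 N, if the wrist force passes 120 N, or if a joint passes its speed limit or range.

## Working session

There is one attempt and no reset: what is moved stays moved. The work goes in short steps, Python scripts to look and compute and a shell command to move; the robot and the scene stay as the last step left them, time stands still between calls to the robot, and variables do not carry over. Pictures are saved under pics/ and viewed, and the job is handed in when it is done.

```bash
mkdir -p pics; ls; cat > h.py <<'E'
import numpy as np, cv2
from workcell import manip
from scipy.spatial.transform import Rotation as R
def snap(n,tag):
    p,d=manip.grab_frame(n); cv2.imwrite(f'pics/{tag}_{n}.png',p[:,:,::-1]); np.savez(f'pics/{tag}_{n}.npz',p=p,d=d); return p,d
def load(n,tag):
    z=np.load(f'pics/{tag}_{n}.npz'); return z['p'],z['d']
def cam(n):
    c=manip.camera_info(n); return np.array(c['K']),R.from_rotvec(np.ravel(c['rvec'])).as_matrix(),np.ravel(c['tvec'])
def ray(n,u,v,z):
    K,Rm,t=cam(n); C=-Rm.T@t; d=Rm.T@np.linalg.solve(K,[u,v,1.]); return C+d*(z-C[2])/d[2]
def proj(n,P):
    K,Rm,t=cam(n); q=K@(Rm@np.asarray(P,float)+t); return q[:2]/q[2]
def cloud(n,d):
    K,Rm,t=cam(n); v,u=np.mgrid[:d.shape[0],:d.shape[1]]
    pc=np.stack([(u-K[0,2])/K[0,0]*d,(v-K[1,2])/K[1,1]*d,d],-1)
    return (pc-t)@Rm
E
python3 - <<'E'
from h import *
for n in('side','top'):
    snap(n,'a'); K,Rm,t=cam(n); print(n,K[0],K[1],-Rm.T@t, Rm[2])
print(manip.read_state())
E
```

```text
pics
side [424.23049548   0.         273.51489374] [  0.         424.23049548 206.65773697] [560.4593336  691.01514279 849.46773927] [ 0.07057664 -0.71797193 -0.69248483]
top [526.10629299   0.         273.0184686 ] [  0.         526.10629299 211.4761388 ] [ 524.56135144  -83.21997372 1469.09311607] [ 0.07344554  0.01992259 -0.99710022]
{'t': 0.1, 'joint_positions': array([-0.84080613,  0.50178927, -0.42680625,  1.55133285,  0.22080879,
        1.13828411, -0.21035281]), 'joint_velocities': array([ 1.00545203e-03, -1.59069879e-03, -1.41638770e-04, -2.82425994e-03,
        2.89569156e-04, -1.49521132e-03,  6.00182461e-05]), 'tau': array([-1.00527334e-02, -5.67864203e+01, -5.83810195e+00, -2.79916477e+01,
       -6.90013776e-02,  2.40085978e-02, -1.84141129e-05]), 'tcp_pos': array([292.26970413, 579.8861692 , 225.76513601]), 'eef_rot': array([-7.26490963e-01, -3.05595278e+00,  2.66119740e-03]), 'contact_force': array([-0.0120985 ,  1.01656704,  0.22142568]), 'moment': array([ 0.00265603,  0.00874983, -0.02326123]), 'grip_width': 1.0003463010478475}
```

View pics/a_side.png

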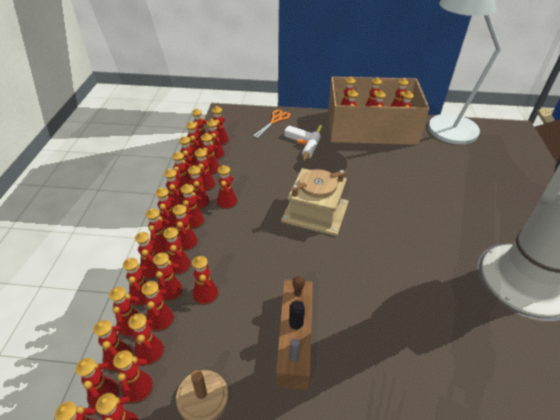

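View pics/a_top.png

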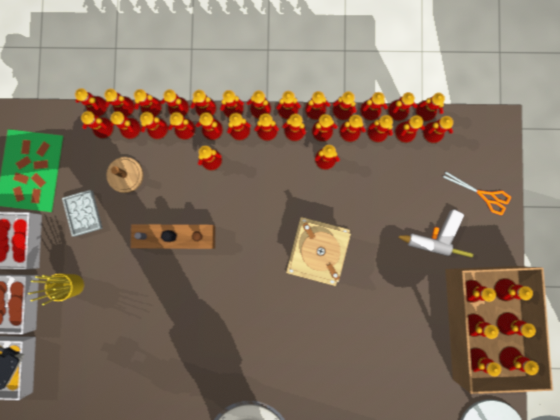

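```bash
python3 - <<'E'
from h import *
print([proj(n,P) for n in('top','side') for P in([292,580,226],[0,0,0],[500,0,0])])
p,d=load('top','a')
a=cv2.resize(p[205:265,120:225],None,fx=7,fy=7,interpolation=2)[:,:,::-1]; cv2.imwrite('pics/b1.png',a)
a=cv2.resize(p[205:295,275:365],None,fx=6,fy=6,interpolation=2)[:,:,::-1]; cv2.imwrite('pics/b2.png',a)
p,d=load('side','a')
a=cv2.resize(p[265:400,260:340],None,fx=4,fy=4,interpolation=2)[:,:,::-1]
b=cv2.resize(p[160:240,275:355],None,fx=5,fy=5,interpolation=2)[:,:,::-1]
o=np.zeros((540,760,3),np.uint8);o[:540,:320]=a;o[:400,340:740]=b; cv2.imwrite('pics/b3.png',o)
for n in('top','side'):
    p,d=load(n,'a');c=cloud(n,d)
    q=[(168,236),(140,237),(320,252),(310,240)] if n=='top' else [(297,310),(319,183)]
    for u,v in q: print(n,u,v,c[v,u])
E
```

```text
[array([ -1.23753691, 344.47750642]), array([248.89379984, 443.6037536 ]), array([252.79988111, 258.70248328]), array([511.3385688 , 545.03972192]), array([527.08351068, 278.7955473 ]), array([323.42545277, 262.17002524])]
top 168 236 [555.89812767 210.93325982 128.22476257]
top 140 237 [552.33437557 286.47028484 114.65990227]
top 320 252 [ 522.24741484 -178.38627627  116.16369949]
top 310 240 [ 552.43244192 -152.32482211  117.87284044]
side 297 310 [558.63054    228.39047224 126.97995699]
side 319 183 [ 524.39746137 -172.57690093  115.72268047]
```

View pics/b1.png

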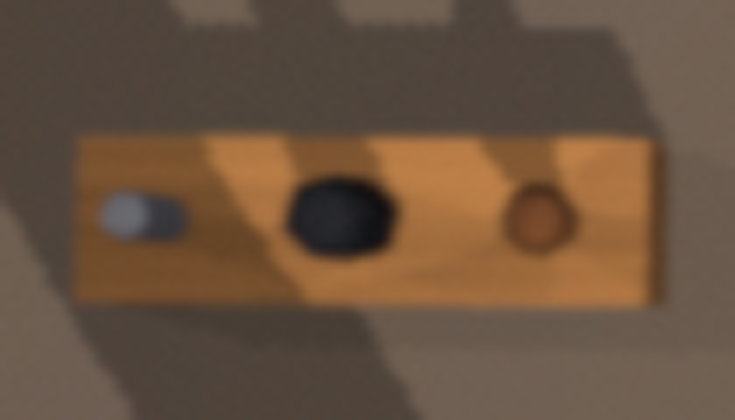

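View pics/b2.png

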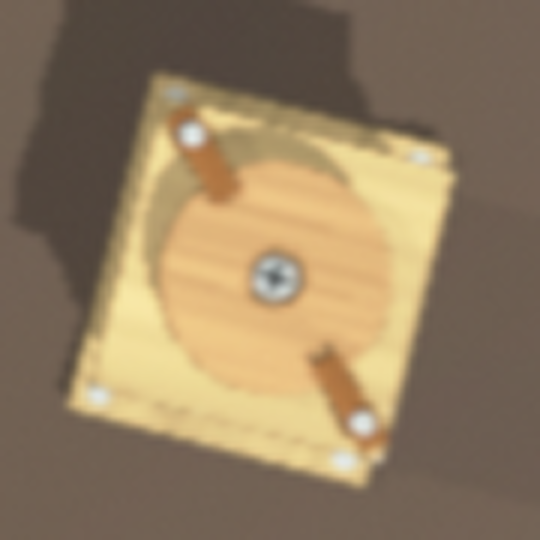

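View pics/b3.png

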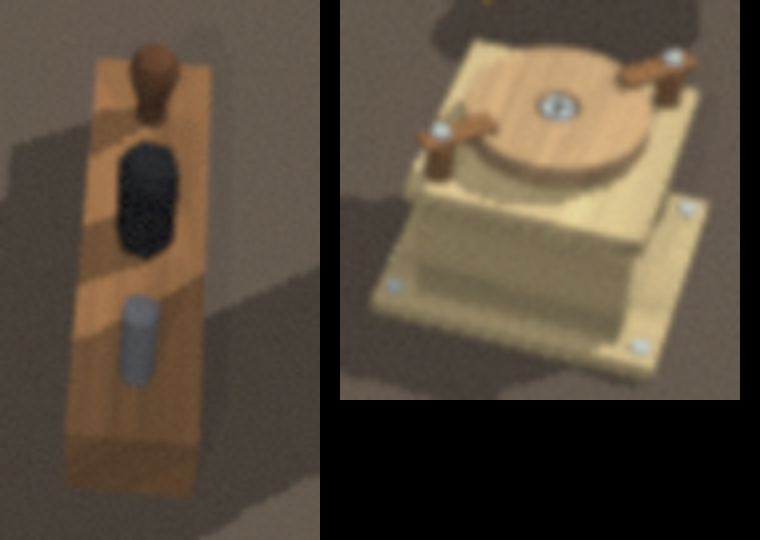

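```bash
python3 - <<'E'
from h import *
for n in('top','side'):
    p,d=load(n,'a');c=cloud(n,d)
    x,y,z=c[...,0],c[...,1],c[...,2]
    roi=(x>500)&(x<620)&(y>90)&(y<340)
    m=roi&(abs(z-60)<8)
    r=cv2.minAreaRect(c[m][:,:2].astype(np.float32)); print(n,'block',r,np.median(z[m]))
    hsv=cv2.cvtColor(p,cv2.COLOR_RGB2HSV)
    blk=roi&(z>62)&(hsv[...,2]<70)
    top=roi&(z>122)&(z<140)
    print(' dome pts',top.sum(),c[top].mean(0))
    hi=roi&(z>70)&(abs(y-215)<35); print(' driver all',hi.sum(),c[hi].mean(0),c[hi].min(0),c[hi].max(0))
    print(' hexmax',[ (k,round(np.ptp(c[hi][:,:2]@[np.cos(k*np.pi/180),np.sin(k*np.pi/180)]),1)) for k in range(0,180,10)])
    # black mask
    nn,lab,st,ce=cv2.connectedComponentsWithStats(((hsv[...,2]<60)&roi).astype(np.uint8))
    print([(list(map(int,s)),cc) for s,cc in zip(st,ce) if 20<s[4]<2000])
    # stand
    roi=(x>440)&(x<600)&(y>-270)&(y<-90)
    m=roi&(abs(z-118)<5); print(' stand',cv2.minAreaRect(c[m][:,:2].astype(np.float32)),np.median(z[m]))
    s=roi&(hsv[...,1]<60)&(hsv[...,2]>90)&(np.hypot(x-522,y+178)<25)
    ys,xs=np.nonzero(s); print(' screw px',len(xs),xs.mean(),ys.mean(),(xs.min()+xs.max())/2,(ys.min()+ys.max())/2, ray(n,(xs.min()+xs.max())/2,(ys.min()+ys.max())/2,117),ray(n,xs.mean(),ys.mean(),117))
s=manip.read_state(); print(R.from_rotvec(s['eef_rot']).as_matrix())
p,d=load('top','a')
cv2.imwrite('pics/b4.png',np.hstack([cv2.resize(p[242:262,311:331],None,fx=18,fy=18,interpolation=2)[:,:,::-1],cv2.resize(p[226:246,158:178],None,fx=18,fy=18,interpolation=2)[:,:,::-1]]))
p,d=load('side','a')
cv2.imwrite('pics/b5.png',np.hstack([cv2.resize(p[172:192,309:329],None,fx=18,fy=18,interpolation=2)[:,:,::-1],cv2.resize(p[296:332,279:315],None,fx=10,fy=10,interpolation=2)[:,:,::-1]]))
E
```

```text
top block ((557.0543212890625, 215.9580535888672), (63.445701599121094, 221.39320373535156), 0.1974692940711975) 60.03043293344487
 dome pts 110 [557.80957832 221.90991764 127.78381334]
 driver all 155 [557.29428215 212.14893042 118.10110296] [543.13815073 199.74147958  71.21350084] [572.72530634 231.17054334 134.82118636]
 hexmax [(0, np.float64(29.6)), (10, np.float64(28.6)), (20, np.float64(29.1)), (30, np.float64(30.9)), (40, np.float64(31.9)), (50, np.float64(32.1)), (60, np.float64(31.7)), (70, np.float64(30.4)), (80, np.float64(29.9)), (90, np.float64(31.4)), (100, np.float64(32.0)), (110, np.float64(31.6)), (120, np.float64(31.3)), (130, np.float64(30.4)), (140, np.float64(29.4)), (150, np.float64(29.9)), (160, np.float64(30.7)), (170, np.float64(30.6))]
[([162, 231, 14, 10, 123], array([168.36585366, 235.58536585]))]
 stand ((525.3101806640625, -180.7688751220703), (97.82276153564453, 138.91360473632812), 88.39152526855469) 118.36500250723128
 screw px 46 320.5217391304348 250.8913043478261 320.5 251.0 [ 524.82367199 -179.57468468  117.        ] [ 525.10204913 -179.62696669 
[... 627 characters left out ...]
64(31.4)), (120, np.float64(31.1)), (130, np.float64(29.9)), (140, np.float64(29.5)), (150, np.float64(31.0)), (160, np.float64(31.7)), (170, np.float64(31.9))]
[([295, 288, 6, 6, 23], array([297.30434783, 290.86956522])), ([289, 301, 15, 29, 348], array([296.16666667, 314.64942529]))]
 stand ((527.2694091796875, -178.62994384765625), (137.0157928466797, 99.95492553710938), 66.21556091308594) 118.18337262845043
 screw px 32 318.09375 181.0625 318.0 181.0 [ 527.30761191 -178.98145579  117.        ] [ 527.05262988 -178.75062737  117.        ]
[[-8.93015364e-01  4.50025374e-01 -8.50379473e-04]
 [ 4.50026172e-01  8.93014039e-01 -1.53948638e-03]
 [ 6.65928749e-05 -1.75747801e-03 -9.99998453e-01]]
```

```bash
python3 -c "
import cv2,numpy as np
cv2.imwrite('pics/b6.png',np.vstack([cv2.resize(cv2.imread('pics/b4.png'),(560,280)),cv2.resize(cv2.imread('pics/b5.png'),(560,280))]))"
```

```text
(no output)
```

View pics/b6.png

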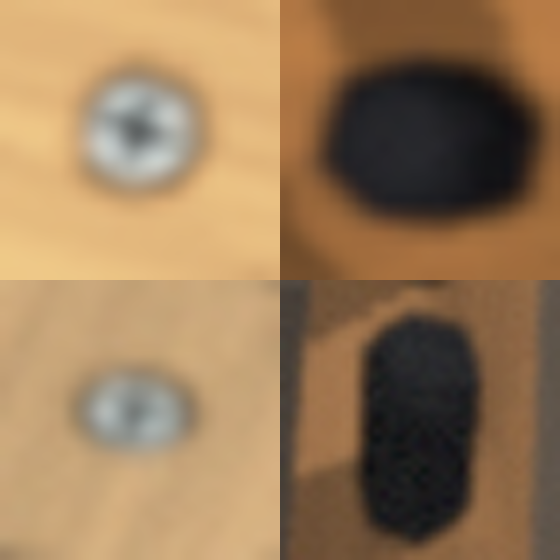

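```bash
python3 -m crank '[{"xyz":[-0.402,-0.204,0],"turn":[0,0,-0.24],"hand":0.056},{"xyz":[-0.402,-0.204,0],"turn":[0,0,-0.24],"hand":0.056},{"xyz":[-0.402,-0.204,0],"turn":[0,0,-0.24],"hand":0.056},{"xyz":[-0.402,-0.204,0],"turn":[0,0,-0.24],"hand":0.056},{"xyz":[-0.402,-0.204,0],"turn":[0,0,-0.24],"hand":0.056}]'
cat >> h.py <<'E'
def go(x,y,z,yaw=None):
    # rows needed to reach world TCP x,y,z, tool vertical, jaw dir yaw deg
    s=manip.read_state(); M=R.from_rotvec(s['eef_rot']).as_matrix()
    cur=np.degrees(np.arctan2(M[1,1],M[0,1]))
    a=np.radians(cur if yaw is None else yaw)
    Y=np.array([np.cos(a),np.sin(a),0]);Z=np.array([0,0,-1.]);T=np.stack([np.cross(Y,Z),Y,Z],1)
    print('tcp',s['tcp_pos'].round(1),'jaw',cur.round(2),'tiltz',M[:,2].round(4),'q',s['joint_positions'].round(3))
    print('F',s['contact_force'].round(2),'M',s['moment'].round(3),'w',round(s['grip_width']*91.8,2),'t',s['t'])
    print('shift m',(M.T@(np.array([x,y,z])-s['tcp_pos'])/1000).round(4),'turn',R.from_matrix(M.T@T).as_rotvec().round(3))
E
python3 -c "
from h import *
go(558.3,216.8,200,77)"
```

```text
t: 0.6
tcp_pos: [441.2, 376.9, 226.0]
eef_rot: [-0.355, -3.12, 0.003]
contact_force: [0.8, 0.2, 0.9]
grip_width: 0.635
tcp [441.2 376.9 226. ] jaw 77.01 tiltz [-0.0013 -0.002  -1.    ] q [-0.414  0.377 -0.43   1.73   0.176  1.075  0.442]
F [0.77 0.16 0.9 ] M [ 0.087 -0.058  0.027] w 58.25 t 0.6
shift m [-0.1501 -0.1297  0.0262] turn [-0.002 -0.001  0.   ]
```

```bash
python3 -m crank '[{"xyz":[-0.15,-0.13,0.026],"turn":[0,0,0],"hand":0.056},{"xyz":[-0.15,-0.13,0.026],"turn":[0,0,0],"hand":0.056},{"xyz":[-0.15,-0.13,0.026],"turn":[0,0,0],"hand":0.056},{"xyz":[-0.15,-0.13,0.026],"turn":[0,0,0],"hand":0.056},{"xyz":[-0.15,-0.13,0.026],"turn":[0,0,0],"hand":0.056}]'
python3 -c "
from h import *
go(558.3,216.8,145,77);snap('side','c');snap('top','c')"
```

```text
t: 1.1
tcp_pos: [562.2, 206.6, 198.4]
eef_rot: [-0.374, -3.119, 0.012]
contact_force: [-0.2, 0.4, -0.2]
grip_width: 0.608
tcp [562.2 206.6 198.4] jaw 76.31 tiltz [-0.0014 -0.0076 -1.    ] q [-0.136  0.429 -0.344  1.711  0.171  1.035  0.792]
F [-0.21  0.41 -0.16] M [-0.019 -0.    -0.002] w 55.84 t 1.1
shift m [0.0062 0.0094 0.0533] turn [-0.008  0.    -0.012]
```

View pics/c_side.png

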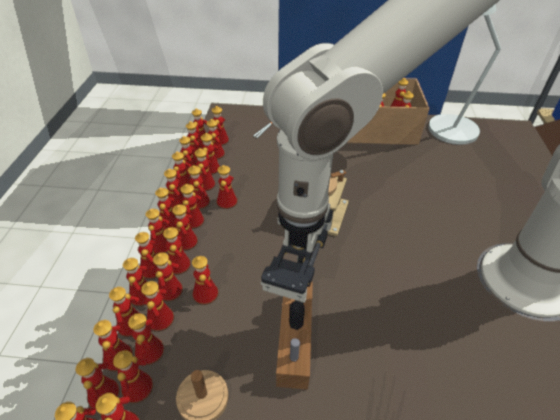

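```bash
python3 -m crank '[{"xyz":[0.003,0.005,0.015],"turn":[-0.008,0,-0.012],"hand":0.056},{"xyz":[0.006,0.0095,0.035],"turn":[-0.008,0,-0.012],"hand":0.056},{"xyz":[0.006,0.0095,0.053],"turn":[-0.008,0,-0.012],"hand":0.056},{"xyz":[0.006,0.0095,0.053],"turn":[-0.008,0,-0.012],"hand":0.056}]'
python3 -c "
from h import *
go(558.3,216.8,73,77);snap('side','d');snap('top','d')
a=cv2.imread('pics/d_side.png')[220:400,200:400];b=cv2.imread('pics/d_top.png')[190:280,110:230]
o=np.zeros((540,780,3),np.uint8);o[:,:400]=cv2.resize(a,(400,360)).repeat(1,0)[:1].repeat(540,0)*0;o[:360,:400]=cv2.resize(a,(400,360));o[:280,405:778]=cv2.resize(b,(373,280));cv2.imwrite('pics/d.png',o)"
```

```text
t: 1.6
tcp_pos: [551.5, 226.0, 143.8]
eef_rot: [-0.337, -3.117, -0.005]
contact_force: [-0.1, -0.1, -0.5]
grip_width: 0.606
tcp [551.5 226.  143.8] jaw 77.64 tiltz [-0.0063  0.0041 -1.    ] q [-0.165  0.49  -0.346  1.762  0.193  0.928  0.765]
F [-0.07 -0.06 -0.52] M [ 0.003  0.094 -0.003] w 55.62 t 1.6
shift m [-0.0091 -0.0077  0.0707] turn [ 0.003 -0.007  0.011]
```

View pics/d.png

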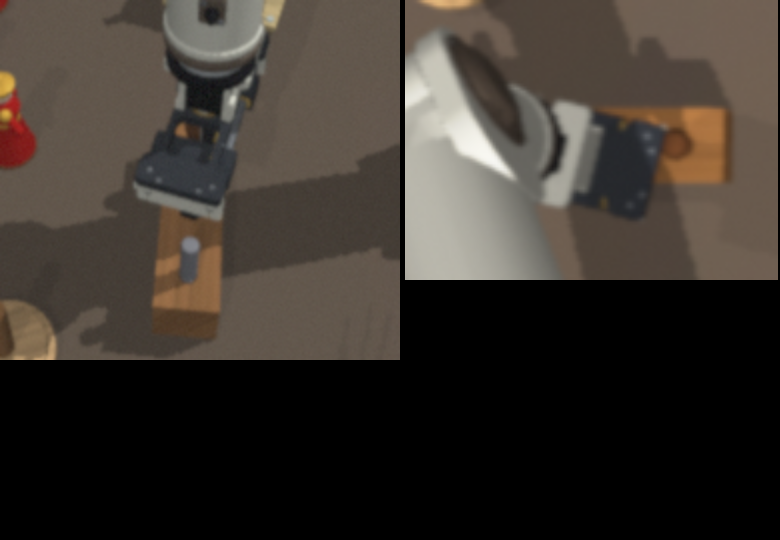

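```bash
python3 -c "
from h import *
go(558.3,216.8,137,77)"
```

```text
tcp [553.9 226.1 146.4] jaw 77.57 tiltz [-0.0019  0.0054 -1.    ] q [-0.164  0.487 -0.346  1.759  0.192  0.929  0.766]
F [ 0.   -0.35  0.64] M [ 0.038 -0.004  0.031] w 55.83 t 1.7
shift m [-0.0063 -0.0082  0.0094] turn [ 0.005 -0.003  0.01 ]
```

```bash
python3 -m crank '[{"xyz":[-0.0063,-0.0082,0.004],"turn":[0.005,-0.003,0.01],"hand":0.056},{"xyz":[-0.0063,-0.0082,0.006],"turn":[0.005,-0.003,0.01],"hand":0.056},{"xyz":[-0.0063,-0.0082,0.006],"turn":[0.005,-0.003,0.01],"hand":0.056},{"xyz":[-0.0063,-0.0082,0.006],"turn":[0.005,-0.003,0.01],"hand":0.056}]'
python3 -c "
from h import *
go(558.3,216.8,73,77)"
```

```text
t: 2.1
tcp_pos: [558.5, 216.7, 140.7]
eef_rot: [0.356, 3.121, 0.0]
contact_force: [-0.9, -0.0, 0.3]
grip_width: 0.609
tcp [558.5 216.7 140.7] jaw 76.98 tiltz [ 4.e-04  1.e-04 -1.e+00] q [-0.157  0.495 -0.337  1.761  0.199  0.919  0.766]
F [-0.88 -0.02  0.26] M [-0.003 -0.014  0.001] w 55.91 t 2.1
shift m [0.0003 0.0001 0.0677] turn [ 0.  0. -0.]
```

```bash
python3 -m crank '[{"xyz":[0.0,0,0.02],"turn":[0,0,0],"hand":0.056},{"xyz":[0.0,0,0.04],"turn":[0,0,0],"hand":0.056},{"xyz":[0.0,0,0.055],"turn":[0,0,0],"hand":0.056},{"xyz":[0.0,0,0.066],"turn":[0,0,0],"hand":0.056},{"xyz":[0.0,0,0.066],"turn":[0,0,0],"hand":0.056}]'
python3 -m crank '[{"xyz":[0.0,0,0],"turn":[0,0,0],"hand":0.056}]'
python3 -c "
from h import *
go(558.3,216.8,74,77)"
```

```text
t: 2.6
tcp_pos: [557.3, 216.3, 73.1]
eef_rot: [-0.356, -3.119, 0.002]
contact_force: [-0.4, -0.0, -0.1]
grip_width: 0.607
t: 2.7
tcp_pos: [557.8, 216.6, 73.4]
eef_rot: [-0.356, -3.12, 0.001]
contact_force: [-0.7, 0.3, 0.4]
grip_width: 0.612
tcp [557.8 216.6  73.4] jaw 76.99 tiltz [-1.8e-03 -5.0e-04 -1.0e+00] q [-0.178  0.585 -0.312  1.797  0.238  0.799  0.735]
F [-0.68  0.31  0.43] M [ 0.028 -0.065  0.045] w 56.2 t 2.7
shift m [-0.0005  0.0003 -0.0006] turn [-0.001 -0.002 -0.   ]
```

```bash
python3 -m crank '[{"xyz":[0,0,0],"turn":[0,0,0],"hand":0.036},{"xyz":[0,0,0],"turn":[0,0,0],"hand":0.033},{"xyz":[0,0,0],"turn":[0,0,0],"hand":0.030},{"xyz":[0,0,0],"turn":[0,0,0],"hand":0.028},{"xyz":[0,0,0],"turn":[0,0,0],"hand":0.024}]'
python3 -m crank '[{"xyz":[0,0,0],"turn":[0,0,0],"hand":0.0},{"xyz":[0,0,0],"turn":[0,0,0],"hand":0.0},{"xyz":[0,0,0],"turn":[0,0,0],"hand":0.0},{"xyz":[0,0,0],"turn":[0,0,0],"hand":0.0}]'
python3 -c "
from h import *
go(558.3,216.8,74,77)"
```

```text
t: 3.2
tcp_pos: [558.0, 216.9, 73.8]
eef_rot: [-0.356, -3.12, 0.0]
contact_force: [0.2, -0.3, 1.1]
grip_width: 0.301
t: 3.6
tcp_pos: [558.0, 216.9, 73.9]
eef_rot: [-0.356, -3.12, 0.0]
contact_force: [-0.7, -0.3, 0.3]
grip_width: 0.299
tcp [558.  216.9  73.9] jaw 76.99 tiltz [-1.2e-03 -1.0e-04 -1.0e+00] q [-0.178  0.584 -0.312  1.797  0.238  0.799  0.735]
F [-0.7  -0.25  0.28] M [-0.007  0.004  0.013] w 27.47 t 3.6
shift m [-0.0003 -0.     -0.0001] turn [-0.    -0.001 -0.   ]
```

```bash
python3 -m crank '[{"xyz":[0.0,0,-0.02],"turn":[0,0,0],"hand":0},{"xyz":[0.0,0,-0.045],"turn":[0,0,0],"hand":0},{"xyz":[0.0,0,-0.08],"turn":[0,0,0],"hand":0},{"xyz":[0.0,0,-0.12],"turn":[0,0,0],"hand":0},{"xyz":[0.0,0,-0.16],"turn":[0,0,0],"hand":0}]'
python3 -m crank '[{"xyz":[0.0,0,-0.03],"turn":[0,0,0],"hand":0},{"xyz":[0.0,0,-0.03],"turn":[0,0,0],"hand":0},{"xyz":[0.0,0,-0.03],"turn":[0,0,0],"hand":0}]'
python3 -c "
from h import *
snap('side','e');go(526,-179.2,250,77);
p,d=load('side','e');s=manip.read_state()['tcp_pos'];u,v=proj('side',s-[0,0,69]);print(u,v)
u=int(u);v=int(v)
cv2.imwrite('pics/e.png',cv2.resize(p[v-70:v+30,u-60:u+60],(720,600),interpolation=2)[:,:,::-1])"
```

```text
t: 4.1
tcp_pos: [557.5, 216.5, 234.6]
eef_rot: [-0.355, -3.119, 0.002]
contact_force: [1.3, -0.3, -1.8]
grip_width: 0.304
t: 4.4
tcp_pos: [557.6, 216.4, 264.8]
eef_rot: [-0.356, -3.119, 0.002]
contact_force: [-0.5, -0.6, -2.0]
grip_width: 0.302
tcp [556.9 216.  263.5] jaw 76.99 tiltz [-0.0044 -0.0016 -1.    ] q [-0.131  0.367 -0.365  1.645  0.139  1.16   0.813]
F [-0.82  0.03 -2.06] M [-0.006  0.048  0.022] w 27.82 t 4.45
shift m [-0.059  -0.392   0.0143] turn [-0.003 -0.004 -0.   ]
299.86658124007926 284.44960888508257
```

View pics/e.png

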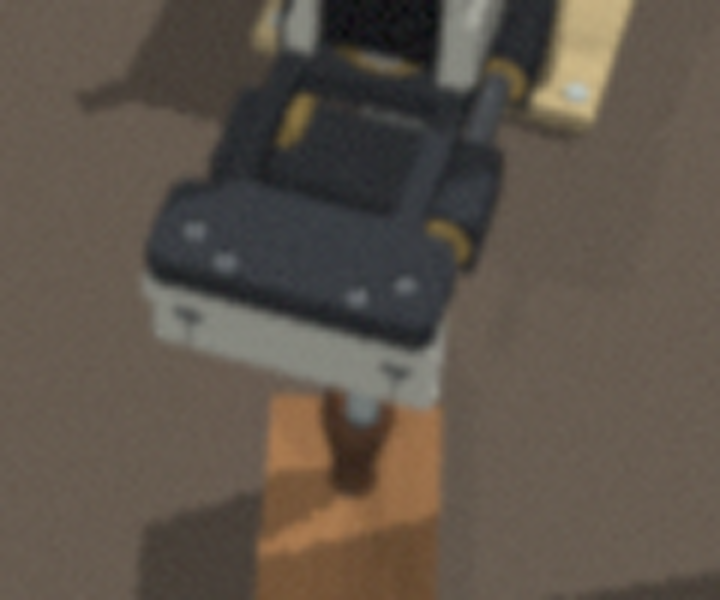

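```bash
python3 -m crank '[{"xyz":[-0.059,-0.392,0.01],"turn":[0,0,-0.7],"hand":0},{"xyz":[-0.059,-0.392,0.01],"turn":[0,0,-0.7],"hand":0},{"xyz":[-0.059,-0.392,0.01],"turn":[0,0,-0.7],"hand":0},{"xyz":[-0.059,-0.392,0.01],"turn":[0,0,-0.7],"hand":0},{"xyz":[-0.059,-0.392,0.01],"turn":[0,0,-0.7],"hand":0}]'
python3 -m crank '[{"xyz":[0,0,0],"turn":[0,0,0],"hand":0}]'
python3 -c "
from h import *
go(526,-179.2,215,137)"
```

```text
t: 4.95
tcp_pos: [537.8, -17.0, 256.3]
eef_rot: [0.728, -3.047, -0.001]
contact_force: [0.7, -0.5, -1.2]
grip_width: 0.306
t: 5.05
tcp_pos: [535.8, -26.4, 253.8]
eef_rot: [0.716, -3.045, 0.003]
contact_force: [1.2, -0.7, -2.1]
grip_width: 0.302
tcp [535.8 -26.4 253.8] jaw 116.48 tiltz [-0.013  -0.0053 -0.9999] q [ 0.312  0.269 -0.377  1.797  0.115  1.109  1.928]
F [ 1.24 -0.68 -2.07] M [ 0.073 -0.038 -0.081] w 27.72 t 5.05
shift m [ 0.0764 -0.1324  0.0398] turn [ 0.004 -0.014 -0.358]
```

```bash
python3 -m crank '[{"xyz":[0.0764,-0.1324,0.03],"turn":[0.004,-0.014,-0.25],"hand":0},{"xyz":[0.0764,-0.1324,0.03],"turn":[0.004,-0.014,-0.25],"hand":0},{"xyz":[0.0764,-0.1324,0.03],"turn":[0.004,-0.014,-0.25],"hand":0},{"xyz":[0.0764,-0.1324,0.03],"turn":[0.004,-0.014,-0.25],"hand":0},{"xyz":[0.0764,-0.1324,0.03],"turn":[0.004,-0.014,-0.25],"hand":0}]'
python3 -m crank '[{"xyz":[0,0,0],"turn":[0,0,0],"hand":0}]'
python3 -c "
from h import *
go(526,-179.2,215,137)
snap('side','f');snap('top','f')
p,d=load('side','f');s=manip.read_state()['tcp_pos'];u,v=proj('side',s-[0,0,69]);print(s,u,v)
u=int(u);v=int(v)
cv2.imwrite('pics/f.png',cv2.resize(p[v-50:v+30,u-50:u+50],(750,600),interpolation=2)[:,:,::-1])"
```

```text
t: 5.55
tcp_pos: [523.1, -183.6, 221.6]
eef_rot: [1.082, -2.944, -0.001]
contact_force: [0.0, -0.3, -1.8]
grip_width: 0.305
t: 5.65
tcp_pos: [522.5, -182.4, 220.1]
eef_rot: [1.081, -2.943, -0.006]
contact_force: [-0.4, 0.3, -2.8]
grip_width: 0.302
tcp [ 522.5 -182.4  220.1] jaw 130.32 tiltz [-0.007   0.0013 -1.    ] q [ 0.554  0.326 -0.326  1.8    0.12   1.042  2.457]
F [-0.42  0.34 -2.77] M [0.198 0.006 0.046] w 27.73 t 5.65
shift m [-0.0048  0.0002  0.0051] turn [ 0.006 -0.004 -0.117]
[ 522.27115883 -182.43984514  220.2533527 ] 320.9663065555219 170.26605502642366
```

View pics/f.png

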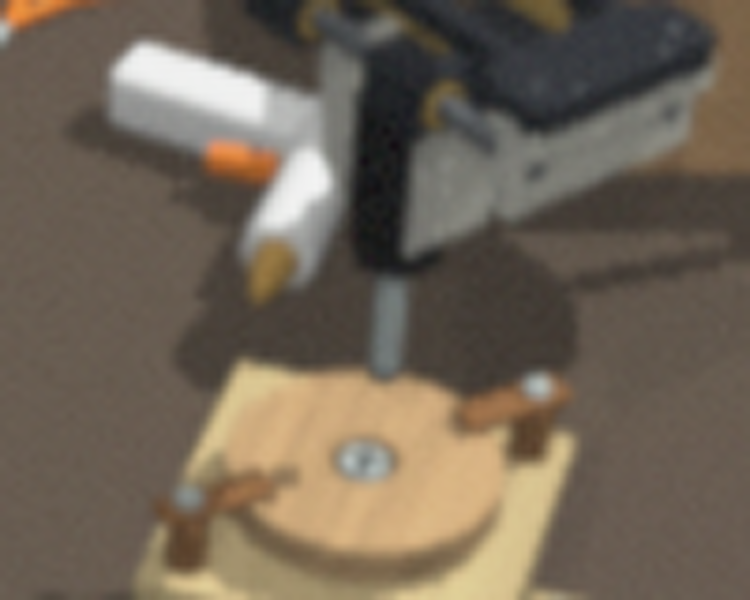

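```bash
python3 -c "
from h import *
s=np.array([522.27,-182.44,220.25])
for dz in(69,65,40,14):
    print(dz,(proj('side',s-[0,0,dz])-[270,120])*7.5)
print(ray('side',270+385.5/7.5,120+371/7.5,151.3))
p,d=load('side','f')
hsv=cv2.cvtColor(p,cv2.COLOR_RGB2HSV)
print(hsv[155:174,314:328,1]);print(hsv[155:174,314:328,2])
# screw now
c=cloud('side',d)
s=(hsv[...,1]<60)&(hsv[...,2]>90)&(np.hypot(c[...,0]-526,c[...,1]+179)<22)&(abs(c[...,2]-116)<12)
ys,xs=np.nonzero(s);print(len(xs),xs.mean(),ys.mean(),ray('side',xs.mean(),ys.mean(),117))
"
```

```text
69 [382.24986547 377.00287347]
65 [383.18287207 368.01093484]
40 [389.12181136 310.7738499 ]
14 [395.50220203 249.28223589]
[ 521.21376631 -185.83027262  151.3       ]
[[ 54  45  55  46  42  14   0   8  30  15   0  21  20  27]
 [ 53  56  47  53  47  30  10   4  15   0  16  42  41  52]
 [ 60  53  58  51  46  33   6  14  12  12  28  44  54  50]
 [ 57  51  62  55  56  37   8  14  11  12  21  44  59  56]
 [ 57  45  59  56  59  29  10  13  17  11  24  50  60  65]
 [ 61  59  60  54  50  26  10  15  19  11  18  55  56  50]
 [ 52  56  57  55  51  22   7  11  15  11  26  48  48  50]
 [ 59  49  57  55  49  22  12  15  13  11  27  55  49  55]
 [ 56  64  54  53  52  22  14  19  13  14  25  49  50  53]
 [ 53  65  59  53  49  18  12  13   9   7  35  52  65  57]
 [ 61  57  57  59  48  18  14  15  11  10  36  57  57  54]
 [ 58  60  53  45  38  14  16  13  13  16  41  53  53  56]
 [ 46  52  46  57  46  12  11  15  13  14  47  49  50  55]
 [ 70  73  71  70  53  17  14  15  13  14  43  58  52  49]
 [ 91  89  92  91  86  50   8  12  12  53  70  71  61  59]
 [ 98  97  97  99  97  87  61  51  70  85  93  
[... 677 characters left out ...]
72  74  81 108 121 120 110  83  73  71  72]
 [ 72  75  73  72  73  84 108 119 118 104  81  73  74  72]
 [ 71  72  76  74  75  86 112 118 115 100  79  72  72  71]
 [ 75  72  72  73  74  89 110 119 115  96  80  72  72  73]
 [ 72  74  77  72  77  88 114 121 115  94  76  73  71  74]
 [ 88  91  93  91  91  92 111 118 116  90  77  75  74  73]
 [135 138 139 140 133 102 101 106 104 101  99  86  75  74]
 [187 186 189 185 174 140 118 110 128 147 145 128 114 104]
 [203 207 204 201 194 185 175 168 179 185 186 177 173 160]
 [207 207 206 201 197 202 204 196 197 197 197 196 201 201]
 [208 208 205 200 204 205 206 206 204 200 201 201 207 209]]
32 318.09375 181.0625 [ 527.05262988 -178.75062737  117.        ]
```

```bash
python3 -c "
from h import *
p,d=load('side','f');c=cloud('side',d)
for v in range(158,170,1): print(v,c[v,320:323].round(1).tolist())
for tag in 'af':
  p,d=load('side',tag);c=cloud('side',d);print(c[180:183,316:321].reshape(-1,3).round(1)[:6].tolist())
"
```

```text
158 [[527.9, -182.0, 191.1], [525.5, -180.3, 192.6], [523.2, -175.0, 196.8]]
159 [[527.8, -178.1, 190.9], [525.4, -175.9, 192.8], [522.8, -178.7, 190.9]]
160 [[527.5, -179.9, 186.4], [525.0, -180.4, 186.2], [522.4, -182.3, 185.0]]
161 [[527.3, -178.7, 184.1], [524.8, -179.0, 184.1], [522.3, -177.3, 185.6]]
162 [[527.1, -178.8, 180.9], [524.6, -176.4, 182.9], [522.1, -176.8, 182.8]]
163 [[526.8, -179.0, 177.5], [524.3, -177.7, 178.7], [521.7, -178.4, 178.4]]
164 [[526.4, -182.0, 171.9], [524.1, -177.3, 175.8], [521.5, -178.6, 175.0]]
165 [[526.3, -179.2, 170.9], [523.8, -177.8, 172.2], [521.3, -177.4, 172.7]]
166 [[526.1, -178.3, 168.4], [523.5, -177.7, 169.0], [520.9, -180.3, 167.2]]
167 [[525.9, -174.7, 167.9], [523.3, -177.8, 165.7], [520.7, -177.8, 165.9]]
168 [[525.5, -178.8, 161.4], [523.0, -177.3, 162.8], [520.4, -178.2, 162.3]]
169 [[525.3, -176.5, 160.0], [522.7, -177.6, 159.3], [520.1, -180.1, 157.6]]
[[532.8, -180.2, 118.9], [530.2, -180.4, 119.0], [527.4, -184.0, 116.3], [524.7, -184.3, 116.2], [522.1, -183.0, 117.6], [532.7, -176.9, 118.3]]
[[532.7, -182.8, 116.8], [530.1, -182.9, 117.0], [527.3, -186.9, 113.8], [524.7, -185.9, 114.9], [522.1, -184.0, 116.7], [532.6, -178.8, 116.7]]
```

```bash
python3 -c "
from h import *
go(525.4,-178.8,195,130.3)"
```

```text
tcp [ 522.3 -182.4  220.3] jaw 130.39 tiltz [-7.5e-03  4.0e-04 -1.0e+00] q [ 0.553  0.326 -0.326  1.8    0.121  1.042  2.457]
F [-0.13 -0.28 -1.5 ] M [ 0.094  0.022 -0.054] w 27.58 t 5.75
shift m [-0.0049  0.0006  0.0252] turn [ 0.005 -0.005  0.002]
```

```bash
python3 -m crank '[{"xyz":[-0.0049,0.0006,0.01],"turn":[0.005,-0.005,0],"hand":0},{"xyz":[-0.0049,0.0006,0.02],"turn":[0.005,-0.005,0],"hand":0},{"xyz":[-0.0049,0.0006,0.025],"turn":[0.005,-0.005,0],"hand":0},{"xyz":[-0.0049,0.0006,0.025],"turn":[0.005,-0.005,0],"hand":0},{"xyz":[-0.0049,0.0006,0.025],"turn":[0.005,-0.005,0],"hand":0}]'
python3 -c "
from h import *
go(525.4,-178.8,195,130.3)
snap('side','g')
p,d=load('side','g');s=manip.read_state()['tcp_pos'];u,v=proj('side',s-[0,0,69]);print(s,u,v)
cv2.imwrite('pics/g.png',cv2.resize(p[150:200,290:350],(720,600),interpolation=2)[:,:,::-1])"
```

```text
t: 6.25
tcp_pos: [525.4, -178.7, 195.1]
eef_rot: [1.085, -2.948, -0.0]
contact_force: [0.0, -0.2, -1.7]
grip_width: 0.306
tcp [ 525.4 -178.7  195.1] jaw 130.41 tiltz [-7.e-04 -1.e-04 -1.e+00] q [ 0.543  0.353 -0.324  1.826  0.133  0.984  2.44 ]
F [ 0.   -0.19 -1.71] M [0.087 0.057 0.026] w 28.05 t 6.25
shift m [ 0.0001 -0.0001  0.0001] turn [ 0.    -0.001  0.002]
[ 525.67839966 -178.8091645   195.41034706] 318.8861482123735 178.37004984220812
```

View pics/g.png

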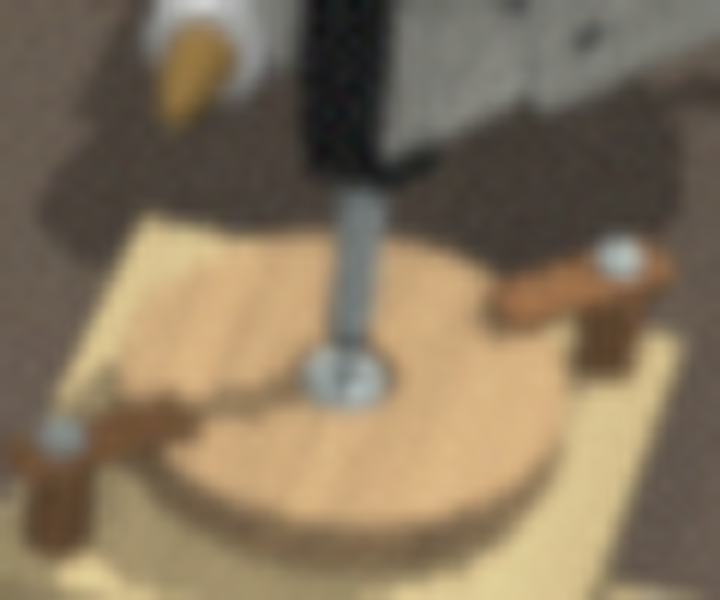

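```bash
python3 -m crank '[{"xyz":[0,0,0.003],"turn":[0,0,0],"hand":0},{"xyz":[0,0,0.006],"turn":[0,0,0],"hand":0},{"xyz":[0,0,0.0075],"turn":[0,0,0],"hand":0},{"xyz":[0,0,0.0075],"turn":[0,0,0],"hand":0}]'
python3 -m crank '[{"xyz":[0,0,0.0015],"turn":[0,0,0],"hand":0},{"xyz":[0,0,0.0015],"turn":[0,0,0],"hand":0}]'
python3 -m crank '[{"xyz":[0,0,0.0015],"turn":[0,0,0],"hand":0},{"xyz":[0,0,0.0015],"turn":[0,0,0],"hand":0}]'
```

```text
t: 6.7
tcp_pos: [525.4, -178.8, 187.6]
eef_rot: [1.084, -2.948, -0.0]
contact_force: [0.2, -0.6, -1.6]
grip_width: 0.302
t: 6.9
tcp_pos: [525.6, -178.9, 186.2]
eef_rot: [1.084, -2.948, 0.0]
contact_force: [-0.0, 0.5, -0.3]
grip_width: 0.298
t: 7.1
tcp_pos: [525.8, -178.9, 185.1]
eef_rot: [-1.084, 2.948, -0.001]
contact_force: [-0.6, -0.1, 2.6]
grip_width: 0.3
```

```bash
python3 -m crank '[{"xyz":[0,0,0.0008],"turn":[0,0,0.07],"hand":0},{"xyz":[0,0,0.0008],"turn":[0,0,0.14],"hand":0},{"xyz":[0,0,0.0008],"turn":[0,0,0.21],"hand":0},{"xyz":[0,0,0.0008],"turn":[0,0,0.28],"hand":0}]'
python3 -c "
from h import *
go(525.4,-178.8,195)"
```

```text
t: 7.5
tcp_pos: [525.8, -178.7, 184.3]
eef_rot: [-0.658, 3.072, -0.0]
contact_force: [-1.0, 0.5, -0.1]
grip_width: 0.305
tcp [ 525.8 -178.7  184.3] jaw 114.2 tiltz [ 2.e-04 -2.e-04 -1.e+00] q [ 0.497  0.36  -0.268  1.838  0.115  0.958  2.173]
F [-1.02  0.5  -0.15] M [ 0.265  0.192 -0.015] w 28.03 t 7.5
shift m [ 0.0004  0.     -0.0107] turn [-0.  0.  0.]
```

```bash
python3 -m crank '[{"xyz":[0,0,0.001],"turn":[0,0,0.07],"hand":0},{"xyz":[0,0,0.001],"turn":[0,0,0.14],"hand":0},{"xyz":[0,0,0.001],"turn":[0,0,0.14],"hand":0}]'
python3 -c "
from h import *
go(525.4,-178.8,195)"
```

```text
t: 7.8
tcp_pos: [525.8, -178.4, 184.0]
eef_rot: [-0.439, 3.111, -0.0]
contact_force: [-2.8, 1.0, 6.4]
grip_width: 0.304
tcp [ 525.8 -178.4  184. ] jaw 106.07 tiltz [ 2.e-04 -2.e-04 -1.e+00] q [ 0.475  0.358 -0.241  1.839  0.103  0.956  2.041]
F [-2.82  0.96  6.41] M [ 0.375  0.7   -0.016] w 27.94 t 7.8
shift m [ 0.0005 -0.0003 -0.011 ] turn [-0.  0.  0.]
```

```bash
python3 -m crank '[{"xyz":[0,0,0.0003],"turn":[0,0,0.07],"hand":0},{"xyz":[0,0,0.0003],"turn":[0,0,0.14],"hand":0},{"xyz":[0,0,0.0003],"turn":[0,0,0.14],"hand":0}]'
python3 -c "
from h import *
go(525.4,-178.8,195)"
```

```text
t: 8.1
tcp_pos: [525.7, -177.9, 184.0]
eef_rot: [0.22, -3.134, -0.0]
contact_force: [-2.5, 2.1, 4.2]
grip_width: 0.306
tcp [ 525.7 -177.9  184. ] jaw 98.04 tiltz [-2.e-04  1.e-04 -1.e+00] q [ 0.453  0.356 -0.215  1.84   0.091  0.955  1.91 ]
F [-2.49  2.07  4.16] M [ 0.484  0.676 -0.008] w 28.06 t 8.1
shift m [ 0.0004 -0.0008 -0.011 ] turn [ 0. -0.  0.]
```

```bash
python3 -m crank '[{"xyz":[0.0003,-0.0008,0.0003],"turn":[0,0,0.07],"hand":0},{"xyz":[0.0003,-0.0008,0.0003],"turn":[0,0,0.14],"hand":0},{"xyz":[0.0003,-0.0008,0.0003],"turn":[0,0,0.21],"hand":0},{"xyz":[0.0003,-0.0008,0.0003],"turn":[0,0,0.21],"hand":0}]'
python3 -c "
from h import *
go(525.4,-178.8,195)"
```

```text
t: 8.5
tcp_pos: [525.5, -178.4, 183.9]
eef_rot: [-0.107, -3.14, -0.0]
contact_force: [-1.0, 0.5, 3.0]
grip_width: 0.299
tcp [ 525.5 -178.4  183.9] jaw 86.09 tiltz [-1.e-04  2.e-04 -1.e+00] q [ 0.422  0.353 -0.175  1.841  0.074  0.953  1.717]
F [-1.01  0.48  3.03] M [ 0.384  0.424 -0.025] w 27.48 t 8.5
shift m [ 0.0001 -0.0004 -0.0111] turn [ 0. -0.  0.]
```

```bash
python3 -m crank '[{"xyz":[0,-0.0003,0.0006],"turn":[0,0,0.07],"hand":0},{"xyz":[0,-0.0003,0.0006],"turn":[0,0,0.14],"hand":0},{"xyz":[0,-0.0003,0.0006],"turn":[0,0,0.21],"hand":0},{"xyz":[0,-0.0003,0.0006],"turn":[0,0,0.21],"hand":0}]'
python3 -c "
from h import *
go(525.4,-178.8,195)
snap('side','i')
p,d=load('side','i')
cv2.imwrite('pics/i.png',cv2.resize(p[150:200,290:350],(720,600),interpolation=2)[:,:,::-1])"
```

```text
t: 8.9
tcp_pos: [525.3, -179.0, 182.8]
eef_rot: [-0.433, -3.111, 0.0]
contact_force: [-0.1, 0.4, -1.2]
grip_width: 0.301
tcp [ 525.3 -179.   182.8] jaw 74.17 tiltz [-5.e-04 -1.e-04 -1.e+00] q [ 0.391  0.353 -0.136  1.843  0.058  0.95   1.524]
F [-0.11  0.36 -1.21] M [-0.007  0.018  0.014] w 27.62 t 8.9
shift m [ 0.      0.0002 -0.0122] turn [-0. -0. -0.]
```

View pics/i.png

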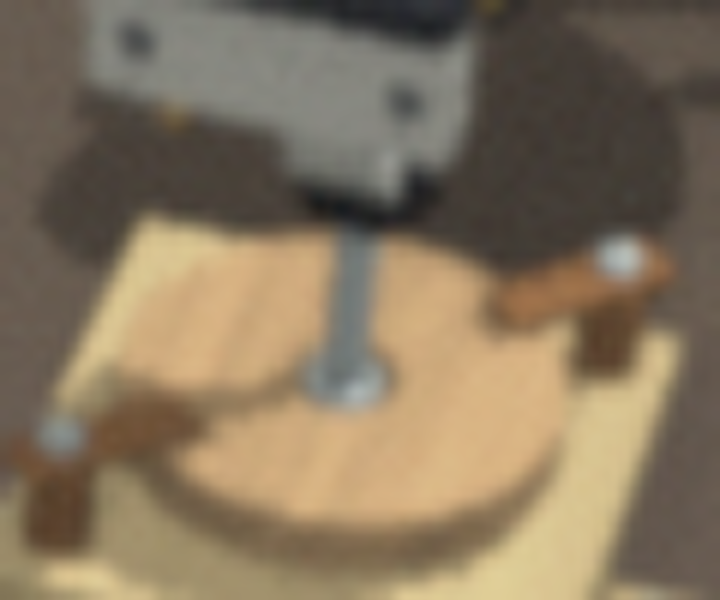

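```bash
python3 -m crank '[{"xyz":[0,0,0.001],"turn":[0,0,0],"hand":0},{"xyz":[0,0,0.001],"turn":[0,0,0],"hand":0}]'
python3 -m crank '[{"xyz":[0,0,0.001],"turn":[0,0,0],"hand":0},{"xyz":[0,0,0.001],"turn":[0,0,0],"hand":0}]'
python3 -c "
from h import *
go(525.4,-178.8,195)"
```

```text
t: 9.15
tcp_pos: [525.5, -179.0, 182.0]
eef_rot: [-0.427, -3.112, 0.0]
contact_force: [0.1, 0.4, 1.3]
grip_width: 0.302
t: 9.35
tcp_pos: [525.7, -179.1, 181.7]
eef_rot: [0.425, 3.112, -0.0]
contact_force: [-1.9, 1.1, 6.6]
grip_width: 0.302
tcp [ 525.7 -179.1  181.7] jaw 74.43 tiltz [ 2.e-04 -3.e-04 -1.e+00] q [ 0.392  0.354 -0.137  1.844  0.059  0.947  1.528]
F [-1.86  1.12  6.64] M [ 0.234  0.58  -0.016] w 27.71 t 9.35
shift m [ 0.0003  0.0002 -0.0133] turn [-0.  0.  0.]
```

```bash
python3 -m crank '[{"xyz":[0,0,0.0005],"turn":[0,0,0.1],"hand":0},{"xyz":[0,0,0.0006],"turn":[0,0,0.2],"hand":0},{"xyz":[0,0,0.0007],"turn":[0,0,0.3],"hand":0},{"xyz":[0,0,0.0007],"turn":[0,0,0.4],"hand":0},{"xyz":[0,0,0.0007],"turn":[0,0,0.5],"hand":0}]'
python3 -c "
from h import *
go(525.4,-178.8,195)"
```

```text
t: 9.85
tcp_pos: [525.8, -178.9, 181.7]
eef_rot: [1.186, 2.908, 0.0]
contact_force: [-1.9, 1.2, 4.4]
grip_width: 0.304
tcp [ 525.8 -178.9  181.7] jaw 45.62 tiltz [ 7.e-04 -3.e-04 -1.e+00] q [ 0.315  0.351 -0.043  1.847  0.018  0.944  1.06 ]
F [-1.86  1.22  4.41] M [0.222 0.477 0.047] w 27.87 t 9.85
shift m [ 0.0004 -0.0002 -0.0133] turn [ 0.     0.001 -0.   ]
```

```bash
python3 -m crank '[{"xyz":[-0.0001,0,0.0005],"turn":[0,0,0.12],"hand":0},{"xyz":[-0.0001,0,0.0007],"turn":[0,0,0.24],"hand":0},{"xyz":[-0.0001,0,0.0008],"turn":[0,0,0.36],"hand":0},{"xyz":[-0.0001,0,0.0009],"turn":[0,0,0.48],"hand":0},{"xyz":[-0.0001,0,0.001],"turn":[0,0,0.6],"hand":0}]'
python3 -c "
from h import *
go(525.4,-178.8,195)"
```

```text
t: 10.35
tcp_pos: [526.1, -178.8, 181.3]
eef_rot: [1.997, 2.424, 0.001]
contact_force: [-0.9, 0.3, 5.5]
grip_width: 0.302
tcp [ 526.1 -178.8  181.3] jaw 11.04 tiltz [ 1.2e-03 -1.0e-04 -1.0e+00] q [ 0.222  0.35   0.07   1.85  -0.03   0.941  0.498]
F [-0.89  0.28  5.48] M [0.26  0.514 0.07 ] w 27.76 t 10.35
shift m [ 0.0001 -0.0007 -0.0137] turn [ 0.001  0.    -0.   ]
```

```bash
python3 -m crank '[{"xyz":[0,-0.0004,0.0005],"turn":[0,0,0.12],"hand":0},{"xyz":[0,-0.0004,0.0007],"turn":[0,0,0.24],"hand":0},{"xyz":[0,-0.0004,0.0008],"turn":[0,0,0.36],"hand":0},{"xyz":[0,-0.0004,0.0009],"turn":[0,0,0.48],"hand":0},{"xyz":[0,-0.0004,0.001],"turn":[0,0,0.6],"hand":0}]'
python3 -c "
from h import *
go(525.6,-178.8,195)"
```

```text
t: 10.85
tcp_pos: [526.4, -178.8, 181.0]
eef_rot: [2.626, 1.721, 0.003]
contact_force: [0.0, 0.4, 4.2]
grip_width: 0.303
tcp [ 526.4 -178.8  181. ] jaw -23.54 tiltz [ 2.6e-03 -3.0e-04 -1.0e+00] q [ 0.129  0.353  0.185  1.854 -0.079  0.939 -0.061]
F [0.03 0.42 4.21] M [0.076 0.282 0.05 ] w 27.86 t 10.85
shift m [-0.0003 -0.0007 -0.014 ] turn [ 0.003 -0.001  0.   ]
```

```bash
python3 -m crank '[{"xyz":[0,0,0.0006],"turn":[0,0,0.12],"hand":0},{"xyz":[0,0,0.0007],"turn":[0,0,0.24],"hand":0},{"xyz":[0,0,0.0008],"turn":[0,0,0.36],"hand":0},{"xyz":[0,0,0.0009],"turn":[0,0,0.48],"hand":0},{"xyz":[0,0,0.001],"turn":[0,0,0.6],"hand":0}]'
python3 -c "
from h import *
go(525.6,-178.8,195)"
```

```text
t: 11.35
tcp_pos: [526.6, -179.1, 180.7]
eef_rot: [3.019, 0.862, 0.005]
contact_force: [-1.8, 0.4, 4.9]
grip_width: 0.306
tcp [ 526.6 -179.1  180.7] jaw -58.13 tiltz [ 3.4e-03 -7.0e-04 -1.0e+00] q [ 0.034  0.36   0.302  1.858 -0.131  0.939 -0.619]
F [-1.79  0.39  4.87] M [-0.07   0.566 -0.002] w 28.07 t 11.35
shift m [-0.0007 -0.0008 -0.0143] turn [ 0.002 -0.003  0.   ]
```

```bash
python3 -m crank '[{"xyz":[-0.0005,-0.0005,0.0006],"turn":[0.002,-0.003,0.12],"hand":0},{"xyz":[-0.0005,-0.0005,0.0007],"turn":[0.002,-0.003,0.24],"hand":0},{"xyz":[-0.0005,-0.0005,0.0008],"turn":[0.002,-0.003,0.36],"hand":0},{"xyz":[-0.0005,-0.0005,0.0009],"turn":[0.002,-0.003,0.48],"hand":0},{"xyz":[-0.0005,-0.0005,0.001],"turn":[0.002,-0.003,0.6],"hand":0}]'
python3 -c "
from h import *
go(525.6,-178.8,195)"
```

```text
t: 11.85
tcp_pos: [526.8, -179.5, 180.4]
eef_rot: [3.14, -0.074, 0.003]
contact_force: [0.1, -0.5, 3.3]
grip_width: 0.301
tcp [ 526.8 -179.5  180.4] jaw -92.71 tiltz [ 1.9e-03 -5.0e-04 -1.0e+00] q [-0.062  0.374  0.424  1.859 -0.187  0.945 -1.172]
F [ 0.12 -0.52  3.32] M [-0.177  0.231  0.054] w 27.66 t 11.85
shift m [-0.0012 -0.0006 -0.0146] turn [ 0.    -0.002  0.   ]
```

```bash
python3 -m crank '[{"xyz":[-0.0004,-0.0002,0.0006],"turn":[0,-0.002,0.1],"hand":0},{"xyz":[-0.0004,-0.0002,0.0007],"turn":[0,-0.002,0.2],"hand":0},{"xyz":[-0.0004,-0.0002,0.0008],"turn":[0,-0.002,0.3],"hand":0},{"xyz":[-0.0004,-0.0002,0.0009],"turn":[0,-0.002,0.4],"hand":0},{"xyz":[-0.0004,-0.0002,0.001],"turn":[0,-0.002,0.5],"hand":0}]'
python3 -c "
from h import *
go(525.6,-178.8,195)"
```

```text
t: 12.35
tcp_pos: [526.7, -179.8, 180.0]
eef_rot: [3.023, -0.853, 0.002]
contact_force: [-1.3, -0.4, 3.0]
grip_width: 0.306
tcp [ 526.7 -179.8  180. ] jaw -121.53 tiltz [ 1.e-03 -6.e-04 -1.e+00] q [-0.144  0.39   0.53   1.861 -0.238  0.952 -1.629]
F [-1.33 -0.43  3.  ] M [-0.135  0.586  0.049] w 28.06 t 12.35
shift m [-0.0015 -0.0003 -0.015 ] turn [-0.    -0.001 -0.   ]
```

```bash
python3 -m crank '[{"xyz":[0,0,0.0006],"turn":[0,0,0.08],"hand":0},{"xyz":[0,0,0.0007],"turn":[0,0,0.16],"hand":0},{"xyz":[0,0,0.0008],"turn":[0,0,0.24],"hand":0},{"xyz":[0,0,0.0009],"turn":[0,0,0.32],"hand":0}]'
python3 -c "
from h import *
go(525.6,-178.8,195)"
```

```text
t: 12.75
tcp_pos: [526.6, -180.0, 179.8]
eef_rot: [2.847, -1.327, 0.002]
contact_force: [-2.7, -0.0, 6.5]
grip_width: 0.302
tcp [ 526.6 -180.   179.8] jaw -139.98 tiltz [ 1.e-03 -6.e-04 -1.e+00] q [-0.197  0.403  0.601  1.863 -0.274  0.957 -1.918]
F [-2.74 -0.01  6.46] M [0.248 0.919 0.044] w 27.73 t 12.75
shift m [-0.0016  0.     -0.0152] turn [-0.    -0.001 -0.   ]
```

```bash
python3 -m crank '[{"xyz":[0,0,0],"turn":[0,0,-0.1],"hand":0},{"xyz":[0,0,-0.003],"turn":[0,0,-0.1],"hand":0},{"xyz":[0,0,-0.007],"turn":[0,0,-0.1],"hand":0},{"xyz":[0,0,-0.01],"turn":[0,0,-0.1],"hand":0},{"xyz":[0,0,-0.01],"turn":[0,0,-0.1],"hand":0}]'
python3 -c "
from h import *
go(526.4,-179.6,190,-44)"
```

```text
t: 13.25
tcp_pos: [527.0, -180.2, 190.3]
eef_rot: [2.91, -1.184, 0.003]
contact_force: [0.5, -1.2, -1.6]
grip_width: 0.302
tcp [ 527.  -180.2  190.3] jaw -134.3 tiltz [ 1.9e-03 -8.0e-04 -1.0e+00] q [-0.186  0.385  0.584  1.854 -0.253  0.975 -1.837]
F [ 0.48 -1.16 -1.6 ] M [ 0.04   0.12  -0.071] w 27.7 t 13.25
shift m [-0.0008 -0.      0.0003] turn [ 1.000e-03 -2.000e-03 -1.576e+00]
```

```bash
python3 -m crank '[{"xyz":[-0.0005,0,0],"turn":[0,0,-0.785],"hand":0},{"xyz":[-0.0005,0,0],"turn":[0,0,-0.785],"hand":0},{"xyz":[-0.0005,0,0],"turn":[0,0,-0.785],"hand":0},{"xyz":[-0.0005,0,0],"turn":[0,0,-0.785],"hand":0},{"xyz":[-0.0005,0,0],"turn":[0,0,-0.785],"hand":0}]'
python3 -m crank '[{"xyz":[0,0,0],"turn":[0,0,-0.785],"hand":0},{"xyz":[0,0,0],"turn":[0,0,-0.785],"hand":0},{"xyz":[0,0,0],"turn":[0,0,-0.785],"hand":0},{"xyz":[0,0,0],"turn":[0,0,-0.785],"hand":0},{"xyz":[0,0,0],"turn":[0,0,-0.785],"hand":0}]'
python3 -m crank '[{"xyz":[0,0,0],"turn":[0,0,0],"hand":0}]'
python3 -c "
from h import *
go(526.4,-179.4,190,-44.3)
snap('side','j')
p,d=load('side','j')
cv2.imwrite('pics/j.png',cv2.resize(p[150:200,290:350],(720,600),interpolation=2)[:,:,::-1])"
```

```text
t: 13.75
tcp_pos: [526.5, -179.8, 190.2]
eef_rot: [3.141, -0.026, 0.003]
contact_force: [-0.2, -0.1, -1.8]
grip_width: 0.301
t: 14.25
tcp_pos: [526.4, -179.9, 190.0]
eef_rot: [2.932, 1.126, 0.002]
contact_force: [-0.1, -0.0, -1.9]
grip_width: 0.302
t: 14.35
tcp_pos: [526.2, -179.9, 189.9]
eef_rot: [2.931, 1.127, 0.001]
contact_force: [-0.5, 0.3, -1.3]
grip_width: 0.301
tcp [ 526.2 -179.9  189.9] jaw -47.95 tiltz [ 1.2e-03 -6.0e-04 -1.0e+00] q [ 0.056  0.348  0.276  1.847 -0.114  0.96  -0.455]
F [-0.51  0.29 -1.29] M [-0.092  0.14  -0.054] w 27.59 t 14.35
shift m [ 0.0005 -0.0003 -0.0001] turn [ 0.001 -0.    -0.064]
```

View pics/j.png

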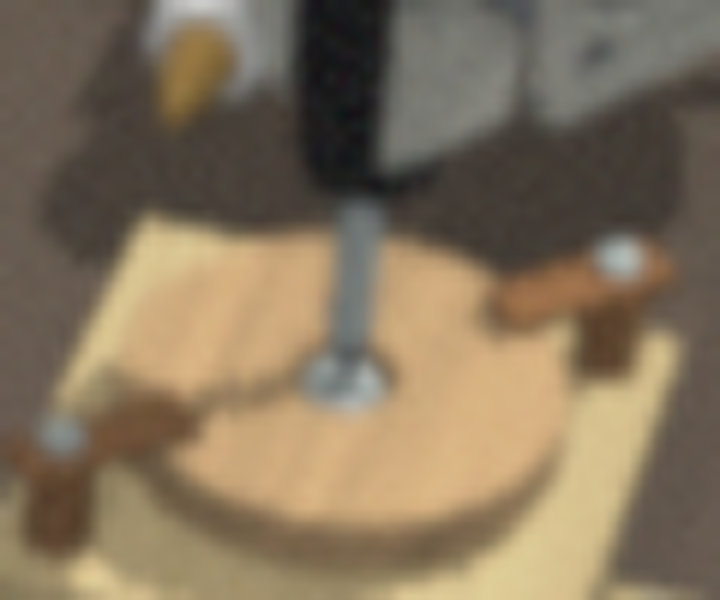

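```bash
python3 -m crank '[{"xyz":[0.0004,-0.0003,0.003],"turn":[0,0,-0.06],"hand":0},{"xyz":[0.0004,-0.0003,0.005],"turn":[0,0,-0.06],"hand":0},{"xyz":[0.0004,-0.0003,0.007],"turn":[0,0,-0.06],"hand":0},{"xyz":[0.0004,-0.0003,0.008],"turn":[0,0,-0.06],"hand":0},{"xyz":[0.0004,-0.0003,0.009],"turn":[0,0,-0.06],"hand":0}]'
python3 -c "
from h import *
go(526.4,-179.4,190,-44.3)"
```

```text
t: 14.9
tcp_pos: [526.5, -179.2, 180.9]
eef_rot: [2.9, 1.207, 0.002]
contact_force: [-0.1, 0.6, 0.3]
grip_width: 0.306
tcp [ 526.5 -179.2  180.9] jaw -44.81 tiltz [ 1.4e-03 -3.0e-04 -1.0e+00] q [ 0.065  0.358  0.264  1.855 -0.114  0.941 -0.402]
F [-0.13  0.63  0.31] M [0.291 0.075 0.003] w 28.13 t 14.9
shift m [-0.0002  0.0001 -0.0091] turn [ 0.001 -0.001 -0.009]
```

```bash
python3 -m crank '[{"xyz":[0,0,0.001],"turn":[0,0,0],"hand":0},{"xyz":[0,0,0.0016],"turn":[0,0,0.05],"hand":0},{"xyz":[0,0,0.0017],"turn":[0,0,0.12],"hand":0},{"xyz":[0,0,0.0018],"turn":[0,0,0.2],"hand":0}]'
python3 -c "
from h import *
go(526.4,-179.4,190)"
```

```text
t: 15.3
tcp_pos: [526.7, -179.1, 179.9]
eef_rot: [3.007, 0.906, 0.003]
contact_force: [-1.8, 1.6, 4.5]
grip_width: 0.303
tcp [ 526.7 -179.1  179.9] jaw -56.46 tiltz [ 0.002 -0.    -1.   ] q [ 0.034  0.362  0.304  1.857 -0.132  0.94  -0.588]
F [-1.85  1.65  4.46] M [0.249 0.559 0.068] w 27.84 t 15.3
shift m [-0.0004  0.0001 -0.0101] turn [ 0.001 -0.002  0.   ]
```

```bash
cat > m.py <<'E'
from h import *
s=manip.read_state();M=R.from_rotvec(s['eef_rot']).as_matrix()
print('jaw %.2f z %.2f F %s mz %.3f q7 %.3f'%(np.degrees(np.arctan2(M[1,1],M[0,1])),s['tcp_pos'][2],s['contact_force'].round(1),s['moment'][2],s['joint_positions'][6]))
E
python3 -m crank '[{"xyz":[0,0,0.0007],"turn":[0,0,0.05],"hand":0},{"xyz":[0,0,0.0007],"turn":[0,0,0.05],"hand":0}]' >/dev/null; python3 m.py
python3 -m crank '[{"xyz":[0,0,0.0007],"turn":[0,0,0.05],"hand":0},{"xyz":[0,0,0.0007],"turn":[0,0,0.05],"hand":0}]' >/dev/null; python3 m.py
python3 -m crank '[{"xyz":[0,0,0.0007],"turn":[0,0,0.05],"hand":0},{"xyz":[0,0,0.0007],"turn":[0,0,0.05],"hand":0}]' >/dev/null; python3 m.py
```

```text
jaw -59.37 z 179.82 F [-1.9  0.9  4.4] mz 0.069 q7 -0.635
jaw -62.23 z 179.75 F [-2.5  0.7  6.5] mz 0.053 q7 -0.681
jaw -65.10 z 179.70 F [-2.9  1.5  6. ] mz 0.110 q7 -0.726
```

```bash
for i in 1; do :; done
python3 -m crank '[{"xyz":[0.0002,0,0.0007],"turn":[0,0,0.05],"hand":0},{"xyz":[0.0002,0,0.0007],"turn":[0,0,0.05],"hand":0}]' >/dev/null; python3 m.py
python3 -m crank '[{"xyz":[0.0002,0,0.0007],"turn":[0,0,0.05],"hand":0},{"xyz":[0,0,0.0007],"turn":[0,0,0.05],"hand":0}]' >/dev/null; python3 m.py
python3 -m crank '[{"xyz":[0,0,0.0007],"turn":[0,0,0.05],"hand":0},{"xyz":[0,0,0.0007],"turn":[0,0,0.05],"hand":0}]' >/dev/null; python3 m.py
python3 -m crank '[{"xyz":[0,0,0.0007],"turn":[0,0,0.05],"hand":0},{"xyz":[0,0,0.0007],"turn":[0,0,0.05],"hand":0}]' >/dev/null; python3 m.py
```

```text
jaw -67.97 z 179.65 F [-2.5  1.4  6.5] mz 0.074 q7 -0.772
jaw -70.83 z 179.63 F [-2.   1.4  6.4] mz 0.045 q7 -0.818
jaw -73.70 z 179.61 F [-2.5  0.7  6. ] mz 0.112 q7 -0.863
jaw -76.57 z 179.59 F [-2.9  1.2  5.6] mz 0.043 q7 -0.909
```

```bash

python3 -m crank '[{"xyz":[0,0,0.0007],"turn":[0,0,0.05],"hand":0},{"xyz":[0,0,0.0007],"turn":[0,0,0.05],"hand":0}]' >/dev/null; python3 m.py
python3 -m crank '[{"xyz":[0,0,0.0007],"turn":[0,0,0.05],"hand":0},{"xyz":[0,0,0.0007],"turn":[0,0,0.05],"hand":0}]' >/dev/null; python3 m.py
python3 -m crank '[{"xyz":[0,0,0.0007],"turn":[0,0,0.05],"hand":0},{"xyz":[0,0,0.0007],"turn":[0,0,0.05],"hand":0}]' >/dev/null; python3 m.py
python3 -m crank '[{"xyz":[0,0,0.0007],"turn":[0,0,0.05],"hand":0},{"xyz":[0,0,0.0007],"turn":[0,0,0.05],"hand":0}]' >/dev/null; python3 m.py
```

```text
jaw -79.43 z 179.57 F [-2.4  1.3  6. ] mz 0.034 q7 -0.954
jaw -82.29 z 179.54 F [-1.3  1.3  6.9] mz 0.037 q7 -1.000
jaw -85.16 z 179.48 F [-2.8  1.6  6.1] mz 0.053 q7 -1.045
jaw -88.02 z 179.45 F [-1.7  1.4  6.4] mz 0.093 q7 -1.090
```

```bash

python3 -m crank '[{"xyz":[0,0,0.0007],"turn":[0,0,0.05],"hand":0},{"xyz":[0,0,0.0007],"turn":[0,0,0.05],"hand":0}]' >/dev/null; python3 m.py
python3 -m crank '[{"xyz":[0,0,0.0007],"turn":[0,0,0.05],"hand":0},{"xyz":[0,0,0.0007],"turn":[0,0,0.05],"hand":0}]' >/dev/null; python3 m.py
python3 -m crank '[{"xyz":[0,0,0.0007],"turn":[0,0,0.05],"hand":0},{"xyz":[0,0,0.0007],"turn":[0,0,0.05],"hand":0}]' >/dev/null; python3 m.py
python3 -m crank '[{"xyz":[0,0,0.0007],"turn":[0,0,0.05],"hand":0},{"xyz":[0,0,0.0007],"turn":[0,0,0.05],"hand":0}]' >/dev/null; python3 m.py
```

```text
jaw -90.89 z 179.43 F [-2.2  1.8  6.2] mz 0.047 q7 -1.136
jaw -93.75 z 179.40 F [-2.7  0.9  5.6] mz 0.081 q7 -1.181
jaw -96.61 z 179.39 F [-2.1  0.2  6.7] mz 0.031 q7 -1.226
jaw -99.48 z 179.35 F [-2.   1.1  6.3] mz 0.088 q7 -1.271
```

```bash

python3 -m crank '[{"xyz":[0,0,0.0007],"turn":[0,0,0.05],"hand":0},{"xyz":[0,0,0.0007],"turn":[0,0,0.05],"hand":0}]' >/dev/null; python3 m.py
python3 -m crank '[{"xyz":[0,0,0.0007],"turn":[0,0,0.05],"hand":0},{"xyz":[0,0,0.0007],"turn":[0,0,0.05],"hand":0}]' >/dev/null; python3 m.py
python3 -m crank '[{"xyz":[0,0,0.0007],"turn":[0,0,0.05],"hand":0},{"xyz":[0,0,0.0007],"turn":[0,0,0.05],"hand":0}]' >/dev/null; python3 m.py
python3 -m crank '[{"xyz":[0,0,0.0007],"turn":[0,0,0.05],"hand":0},{"xyz":[0,0,0.0007],"turn":[0,0,0.05],"hand":0}]' >/dev/null; python3 m.py
```

```text
jaw -102.35 z 179.31 F [-2.6  1.6  7. ] mz 0.051 q7 -1.316
jaw -105.21 z 179.31 F [-2.2  0.5  6.1] mz 0.063 q7 -1.361
jaw -108.08 z 179.28 F [-3.   0.8  6.1] mz 0.113 q7 -1.406
jaw -110.94 z 179.23 F [-2.6  1.9  5.4] mz 0.043 q7 -1.451
```

```bash

python3 -m crank '[{"xyz":[0,0,0.0007],"turn":[0,0,0.04],"hand":0},{"xyz":[0,0,0.0007],"turn":[0,0,0.04],"hand":0}]' >/dev/null; python3 m.py
python3 -m crank '[{"xyz":[0,0,0.0007],"turn":[0,0,0.04],"hand":0},{"xyz":[0,0,0.0007],"turn":[0,0,0.04],"hand":0}]' >/dev/null; python3 m.py
python3 -m crank '[{"xyz":[0,0,0.0007],"turn":[0,0,0.04],"hand":0},{"xyz":[0,0,0.0007],"turn":[0,0,0.04],"hand":0}]' >/dev/null; python3 m.py
python3 -m crank '[{"xyz":[0,0,0.0007],"turn":[0,0,0.04],"hand":0},{"xyz":[0,0,0.0007],"turn":[0,0,0.04],"hand":0}]' >/dev/null; python3 m.py
```

```text
jaw -113.21 z 179.19 F [-2.5  1.2  6.3] mz 0.018 q7 -1.486
jaw -115.49 z 179.18 F [-1.7  1.1  6.7] mz 0.040 q7 -1.522
jaw -117.76 z 179.16 F [-2.1  0.6  6.7] mz 0.070 q7 -1.557
jaw -120.04 z 179.11 F [-2.2  1.1  5.7] mz 0.069 q7 -1.592
```

```bash

python3 -m crank '[{"xyz":[0,0,0.0007],"turn":[0,0,0.04],"hand":0},{"xyz":[0,0,0.0007],"turn":[0,0,0.04],"hand":0}]' >/dev/null; python3 m.py
python3 -m crank '[{"xyz":[0,0,0.0007],"turn":[0,0,0.04],"hand":0},{"xyz":[0,0,0.0007],"turn":[0,0,0.04],"hand":0}]' >/dev/null; python3 m.py
python3 -m crank '[{"xyz":[0,0,0.0007],"turn":[0,0,0.04],"hand":0},{"xyz":[0,0,0.0007],"turn":[0,0,0.04],"hand":0}]' >/dev/null; python3 m.py
python3 -m crank '[{"xyz":[0,0,0.0007],"turn":[0,0,0.04],"hand":0},{"xyz":[0,0,0.0007],"turn":[0,0,0.04],"hand":0}]' >/dev/null; python3 m.py
```

```text
jaw -122.31 z 179.13 F [-2.8  1.   6.3] mz 0.056 q7 -1.628
jaw -124.58 z 179.09 F [-2.2  1.   6.5] mz 0.092 q7 -1.663
jaw -126.86 z 179.08 F [-2.7  1.1  7. ] mz 0.081 q7 -1.698
jaw -129.13 z 179.05 F [-1.6  1.1  6.9] mz 0.036 q7 -1.733
```

```bash

python3 -m crank '[{"xyz":[0,0,0.0007],"turn":[0,0,0.03],"hand":0},{"xyz":[0,0,0.0007],"turn":[0,0,0.03],"hand":0}]' >/dev/null; python3 m.py
python3 -m crank '[{"xyz":[0,0,0.0007],"turn":[0,0,0.03],"hand":0},{"xyz":[0,0,0.0007],"turn":[0,0,0.03],"hand":0}]' >/dev/null; python3 m.py
python3 -m crank '[{"xyz":[0,0,0.0007],"turn":[0,0,0.03],"hand":0},{"xyz":[0,0,0.0007],"turn":[0,0,0.03],"hand":0}]' >/dev/null; python3 m.py
python3 -m crank '[{"xyz":[0,0,0.0007],"turn":[0,0,0.03],"hand":0},{"xyz":[0,0,0.0007],"turn":[0,0,0.03],"hand":0}]' >/dev/null; python3 m.py
python3 -m crank '[{"xyz":[0,0,0.0007],"turn":[0,0,0.03],"hand":0},{"xyz":[0,0,0.0007],"turn":[0,0,0.03],"hand":0}]' >/dev/null; python3 m.py
```

```text
jaw -130.82 z 179.03 F [-1.9  1.4  6.3] mz 0.071 q7 -1.759
jaw -132.50 z 179.01 F [-2.8  1.9  8. ] mz 0.006 q7 -1.785
jaw -134.19 z 178.98 F [-2.   0.9  6.8] mz 0.049 q7 -1.811
jaw -135.87 z 178.97 F [-1.8  1.7  6.2] mz 0.078 q7 -1.837
jaw -137.55 z 178.98 F [-2.4  0.9  7.5] mz 0.103 q7 -1.863
```

```bash

python3 -m crank '[{"xyz":[0,0,0.0007],"turn":[0,0,0.03],"hand":0},{"xyz":[0,0,0.0007],"turn":[0,0,0.03],"hand":0}]' >/dev/null; python3 m.py
python3 -m crank '[{"xyz":[0,0,0.0007],"turn":[0,0,0.03],"hand":0},{"xyz":[0,0,0.0007],"turn":[0,0,0.03],"hand":0}]' >/dev/null; python3 m.py
python3 -m crank '[{"xyz":[0,0,0.0007],"turn":[0,0,0.03],"hand":0},{"xyz":[0,0,0.0007],"turn":[0,0,0.03],"hand":0}]' >/dev/null; python3 m.py
python3 -c "
from h import *
go(526.4,-179.4,190)
snap('side','k')
p,d=load('side','k')
cv2.imwrite('pics/k.png',cv2.resize(p[150:200,290:350],(720,600),interpolation=2)[:,:,::-1])"
```

```text
jaw -139.23 z 178.98 F [-2.8  1.6  6.4] mz 0.117 q7 -1.888
jaw -140.90 z 178.96 F [-3.2  2.   6.8] mz 0.153 q7 -1.914
jaw -142.57 z 178.97 F [-2.3  1.4  7.5] mz 0.195 q7 -1.940
tcp [ 526.4 -180.7  179. ] jaw -142.57 tiltz [ 0.0064  0.0079 -0.9999] q [-0.203  0.406  0.618  1.867 -0.296  0.956 -1.94 ]
F [-2.32  1.38  7.55] M [0.429 0.932 0.195] w 28.19 t 22.3
shift m [-0.001  -0.0009 -0.011 ] turn [-0.01   0.002  0.   ]
```

View pics/k.png

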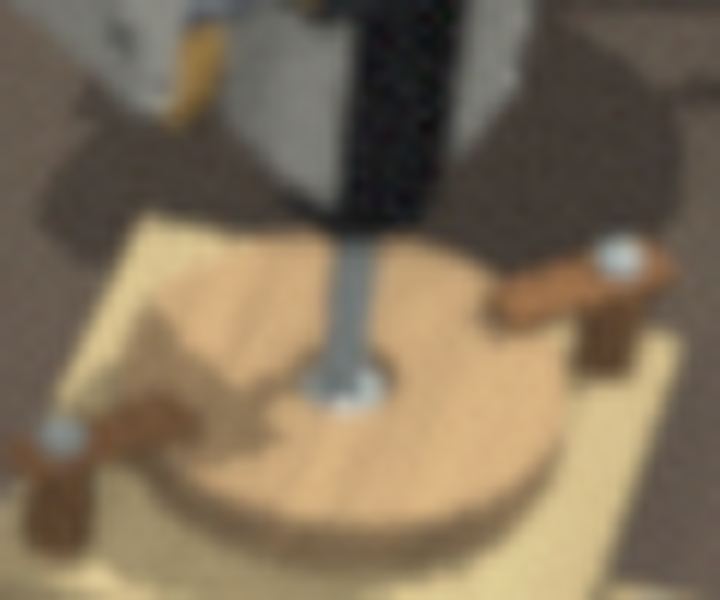

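```bash
python3 m.py
python3 -m crank '[{"xyz":[0,0,0.0007],"turn":[0,0,0.02],"hand":0},{"xyz":[0,0,0.0007],"turn":[0,0,0.02],"hand":0}]' >/dev/null; python3 m.py
python3 -m crank '[{"xyz":[0,0,0.0006],"turn":[0,0,0.008],"hand":0}]' >/dev/null; python3 m.py
```

```text
jaw -142.53 z 178.98 F [-2.9  0.8  7.1] mz 0.170 q7 -1.939
jaw -143.61 z 178.97 F [-2.5  0.6  6.2] mz 0.148 q7 -1.955
jaw -143.97 z 179.03 F [-2.1  0.5  5.7] mz 0.184 q7 -1.961
```

```bash

python3 -m crank '[{"xyz":[0,0,0.0008],"turn":[0,0,0.02],"hand":0},{"xyz":[0,0,0.0008],"turn":[0,0,0.02],"hand":0}]' >/dev/null; python3 m.py
python3 -m crank '[{"xyz":[0,0,0.0007],"turn":[0,0,0.01],"hand":0}]' >/dev/null; python3 m.py
```

```text
jaw -145.04 z 178.98 F [-3.1  1.2  7.4] mz 0.185 q7 -1.977
jaw -145.52 z 178.99 F [-2.8  1.1  7.1] mz 0.176 q7 -1.984
```

```bash

python3 -m crank '[{"xyz":[0,0,0.0007],"turn":[0,0,0.02],"hand":0},{"xyz":[0,0,0.0007],"turn":[0,0,0.02],"hand":0}]' ; python3 m.py
python3 -m crank '[{"xyz":[0,0,0.0007],"turn":[0,0,0.02],"hand":0}]' ; python3 m.py
```

```text
t: 23.15
tcp_pos: [526.3, -180.7, 179.0]
eef_rot: [-2.756, 1.484, -0.002]
contact_force: [-3.6, 1.6, 6.7]
grip_width: 0.303
jaw -146.59 z 178.96 F [-3.6  1.6  6.7] mz 0.183 q7 -2.000
t: 23.25
tcp_pos: [526.3, -180.8, 179.0]
eef_rot: [-2.742, 1.509, -0.002]
contact_force: [-3.1, 1.4, 6.4]
grip_width: 0.308
jaw -147.64 z 178.98 F [-3.1  1.4  6.4] mz 0.257 q7 -2.016
```

```bash

python3 -m crank '[{"xyz":[0,0,0.0006],"turn":[0,0,0.003],"hand":0}]' ; python3 m.py
python3 -m crank '[{"xyz":[0,0,0.0006],"turn":[0,0,0.003],"hand":0}]' >/dev/null; python3 m.py
python3 -m crank '[{"xyz":[0,0,0.0006],"turn":[0,0,0.003],"hand":0}]' >/dev/null; python3 m.py
```

```text
t: 23.35
tcp_pos: [526.3, -180.8, 179.0]
eef_rot: [-2.741, 1.511, -0.002]
contact_force: [-2.2, 2.7, 6.5]
grip_width: 0.303
jaw -147.73 z 179.02 F [-2.2  2.7  6.5] mz 0.212 q7 -2.017
jaw -147.80 z 178.99 F [-2.   1.1  6.8] mz 0.185 q7 -2.018
jaw -147.87 z 178.98 F [-1.9  1.5  6. ] mz 0.264 q7 -2.019
```

```bash

python3 -m crank '[{"xyz":[0,0,0.0006],"turn":[0,0,0.012],"hand":0},{"xyz":[0,0,0.0006],"turn":[0,0,0.012],"hand":0}]' >/dev/null; python3 m.py
python3 -m crank '[{"xyz":[0,0,0.0006],"turn":[0,0,0.002],"hand":0}]' >/dev/null; python3 m.py
```

```text
jaw -148.46 z 179.00 F [-2.8  1.2  6.3] mz 0.202 q7 -2.028
jaw -148.46 z 178.99 F [-3.4  0.7  6.2] mz 0.166 q7 -2.028
```

```bash

python3 -m crank '[{"xyz":[0,0,0.0006],"turn":[0,0,0.02],"hand":0},{"xyz":[0,0,0.0006],"turn":[0,0,0.02],"hand":0}]' >/dev/null; python3 m.py
python3 -m crank '[{"xyz":[0,0,0.0006],"turn":[0,0,0.01],"hand":0}]' >/dev/null; python3 m.py
python3 -m crank '[{"xyz":[0,0,0.0006],"turn":[0,0,0.002],"hand":0}]' >/dev/null; python3 m.py
```

```text
jaw -149.52 z 178.99 F [-2.   0.9  5.9] mz 0.259 q7 -2.044
jaw -149.99 z 178.99 F [-2.7  1.1  5.6] mz 0.269 q7 -2.051
jaw -150.00 z 179.00 F [-1.3  1.   7. ] mz 0.228 q7 -2.051
```

```bash

python3 -m crank '[{"xyz":[0,0,0.0003],"turn":[0,0,-0.1],"hand":0},{"xyz":[0,0,0],"turn":[0,0,-0.2],"hand":0},{"xyz":[0,0,0],"turn":[0,0,-0.3],"hand":0},{"xyz":[0,0,0],"turn":[0,0,-0.3],"hand":0}]' >/dev/null; python3 m.py
python3 -m crank '[{"xyz":[0,0,-0.004],"turn":[0,0,0],"hand":0},{"xyz":[0,0,-0.01],"turn":[0,0,0],"hand":0},{"xyz":[0,0,-0.03],"turn":[0,0,0],"hand":0},{"xyz":[0,0,-0.06],"turn":[0,0,0],"hand":0},{"xyz":[0,0,-0.08],"turn":[0,0,0],"hand":0}]' ; python3 -m crank '[{"xyz":[0,0,0],"turn":[0,0,0],"hand":0}]' >/dev/null
python3 -c "
from h import *
go(558,216.9,260,-103)
snap('side','l')
p,d=load('side','l')
hsv=cv2.cvtColor(p,cv2.COLOR_RGB2HSV);c=cloud('side',d)
s=(hsv[...,1]<60)&(hsv[...,2]>90)&(np.hypot(c[...,0]-526,c[...,1]+179)<22)&(abs(c[...,2]-116)<12)
ys,xs=np.nonzero(s);print(len(xs),xs.mean(),ys.mean())
cv2.imwrite('pics/l.png',cv2.resize(p[130:210,280:360],(600,600),interpolation=2)[:,:,::-1])"
```

```text
jaw -132.69 z 179.18 F [-1.4  0.5  2.6] mz 0.030 q7 -1.781
t: 25.15
tcp_pos: [526.1, -182.4, 261.1]
eef_rot: [-2.913, 1.141, -0.007]
contact_force: [0.7, 0.1, -0.7]
grip_width: 0.304
tcp [ 527.8 -183.4  264.1] jaw -132.87 tiltz [ 0.0141  0.0094 -0.9999] q [-0.208  0.299  0.616  1.779 -0.207  1.115 -1.842]
F [ 0.15 -0.25 -1.65] M [ 0.015  0.183 -0.08 ] w 28.0 t 25.25
shift m [-0.2502 -0.3139  0.0083] turn [-0.015 -0.008 -0.521]
30 318.2 181.5
```

View pics/l.png

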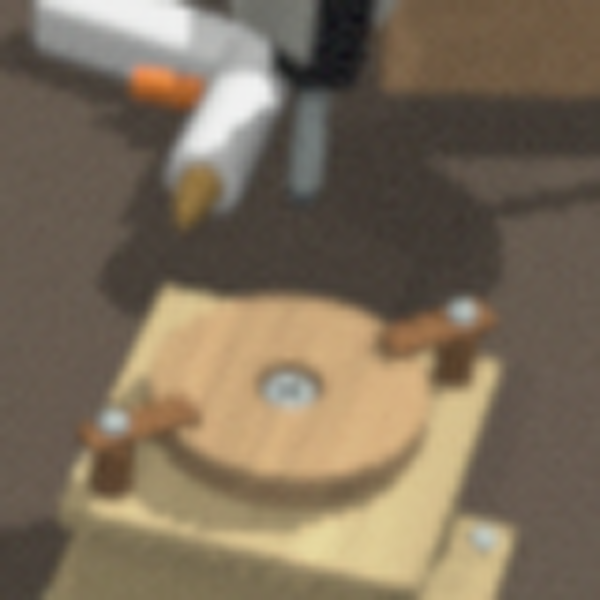

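```bash
python3 -c "
from h import *
go(558,216.9,255,-15)"
```

```text
tcp [ 527.1 -183.1  262.7] jaw -132.85 tiltz [ 0.0121  0.0098 -0.9999] q [-0.208  0.3    0.615  1.781 -0.207  1.114 -1.841]
F [ 0.27 -0.1  -0.9 ] M [ 0.001  0.185 -0.012] w 27.55 t 25.3
shift m [-0.2494 -0.3141  0.012 ] turn [-0.007 -0.017 -2.057]
```

```bash
python3 -m crank '[{"xyz":[-0.249,-0.314,0.01],"turn":[-0.015,-0.008,-1.0],"hand":0},{"xyz":[-0.249,-0.314,0.01],"turn":[-0.015,-0.008,-1.0],"hand":0},{"xyz":[-0.249,-0.314,0.01],"turn":[-0.015,-0.008,-1.0],"hand":0},{"xyz":[-0.249,-0.314,0.01],"turn":[-0.015,-0.008,-1.0],"hand":0},{"xyz":[-0.249,-0.314,0.01],"turn":[-0.015,-0.008,-1.0],"hand":0}]'
python3 -m crank '[{"xyz":[0,0,0],"turn":[0,0,0],"hand":0}]'
python3 -c "
from h import *
go(558,216.9,255,-15)"
```

```text
t: 25.8
tcp_pos: [545.1, 68.7, 257.0]
eef_rot: [-3.14, -0.013, 0.0]
contact_force: [0.7, -0.8, -1.8]
grip_width: 0.301
t: 25.9
tcp_pos: [544.0, 78.5, 255.1]
eef_rot: [-3.136, -0.038, 0.004]
contact_force: [-0.6, -0.2, -1.1]
grip_width: 0.302
tcp [544.   78.5 255.1] jaw -88.62 tiltz [-0.0029  0.0051 -1.    ] q [-0.488  0.272  0.36   1.795 -0.113  1.097 -1.635]
F [-0.56 -0.19 -1.1 ] M [-0.036  0.191  0.011] w 27.74 t 25.9
shift m [ 0.0174 -0.138   0.0008] turn [-6.000e-03 -1.000e-03 -1.285e+00]
```

```bash
python3 -m crank '[{"xyz":[0.0174,-0.138,0],"turn":[-0.006,0,-0.7],"hand":0},{"xyz":[0.0174,-0.138,0],"turn":[-0.006,0,-0.7],"hand":0},{"xyz":[0.0174,-0.138,0],"turn":[-0.006,0,-0.7],"hand":0},{"xyz":[0.0174,-0.138,0],"turn":[-0.006,0,-0.7],"hand":0},{"xyz":[0.0174,-0.138,0],"turn":[-0.006,0,-0.7],"hand":0}]'
python3 -m crank '[{"xyz":[0,0,0],"turn":[0,0,-0.6],"hand":0},{"xyz":[0,0,0],"turn":[0,0,-0.6],"hand":0},{"xyz":[0,0,0],"turn":[0,0,-0.6],"hand":0},{"xyz":[0,0,0],"turn":[0,0,-0.6],"hand":0},{"xyz":[0,0,0],"turn":[0,0,-0.6],"hand":0}]'
python3 -m crank '[{"xyz":[0,0,0],"turn":[0,0,0],"hand":0}]'
python3 -c "
from h import *
go(558,216.9,200,-15)"
```

```text
t: 26.4
tcp_pos: [556.5, 219.2, 253.4]
eef_rot: [-2.933, -1.126, 0.007]
contact_force: [0.3, -1.3, -1.7]
grip_width: 0.303
t: 26.9
tcp_pos: [555.7, 218.5, 251.5]
eef_rot: [-2.466, -1.942, 0.011]
contact_force: [-0.1, -0.4, -1.4]
grip_width: 0.303
t: 27.0
tcp_pos: [555.3, 218.1, 250.5]
eef_rot: [-2.47, -1.936, 0.013]
contact_force: [0.3, -0.1, -1.4]
grip_width: 0.302
tcp [555.3 218.1 250.5] jaw -13.81 tiltz [-0.0083 -0.0028 -1.    ] q [-0.477  0.356  0.075  1.671 -0.03   1.125 -0.635]
F [ 0.28 -0.12 -1.42] M [-0.093  0.05  -0.001] w 27.75 t 27.0
shift m [-0.0003  0.0033  0.0505] turn [-0.007  0.005  0.021]
```

```bash
python3 -m crank '[{"xyz":[-0.0003,0.0033,0.04],"turn":[-0.007,0.005,0],"hand":0},{"xyz":[-0.0003,0.0033,0.08],"turn":[-0.007,0.005,0],"hand":0},{"xyz":[-0.0003,0.0033,0.105],"turn":[-0.007,0.005,0],"hand":0},{"xyz":[-0.0003,0.0033,0.105],"turn":[-0.007,0.005,0],"hand":0},{"xyz":[-0.0003,0.0033,0.105],"turn":[-0.007,0.005,0],"hand":0}]'
python3 -m crank '[{"xyz":[0,0,0],"turn":[0,0,0],"hand":0}]'
python3 -c "
from h import *
go(558,216.9,140,-14)
snap('side','n')
p,d=load('side','n');s=manip.read_state()['tcp_pos'];print(s,proj('side',s-[0,0,69]),proj('side',[558,216.9,60]))
cv2.imwrite('pics/n.png',cv2.resize(p[260:360,250:350],(600,600),interpolation=2)[:,:,::-1])
go(558,216.9,140,-14)"
```

```text
t: 27.5
tcp_pos: [557.5, 216.6, 145.3]
eef_rot: [-2.474, -1.935, 0.002]
contact_force: [0.3, -0.7, -0.9]
grip_width: 0.3
t: 27.6
tcp_pos: [558.9, 217.2, 147.2]
eef_rot: [2.475, 1.934, 0.003]
contact_force: [0.6, 0.3, -1.4]
grip_width: 0.303
tcp [558.9 217.2 147.2] jaw -14.0 tiltz [ 0.0017  0.0011 -1.    ] q [-0.469  0.463  0.07   1.768 -0.04   0.91  -0.627]
F [ 0.55  0.26 -1.41] M [-0.087 -0.     0.023] w 27.8 t 27.6
shift m [-0.0005 -0.0008  0.0072] turn [ 0.001 -0.001  0.   ]
[559.03571483 217.21162099 147.37940205] [296.1488696  318.33522326] [296.29685438 322.98918653]
tcp [559.  217.2 147.4] jaw -13.99 tiltz [ 0.0021  0.0012 -1.    ] q [-0.469  0.463  0.07   1.768 -0.04   0.91  -0.626]
F [ 0.4   0.21 -0.83] M [-0.102  0.061  0.006] w 28.34 t 27.65
shift m [-0.0006 -0.0009  0.0074] turn [ 0.002 -0.002  0.   ]
```

View pics/n.png

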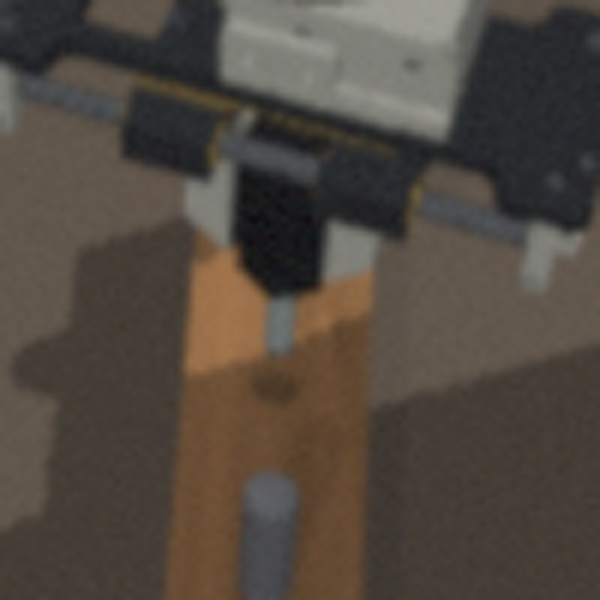

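```bash
python3 -m crank '[{"xyz":[0,0.0004,0.01],"turn":[0.002,-0.002,0],"hand":0},{"xyz":[0,0.0004,0.02],"turn":[0.002,-0.002,0],"hand":0},{"xyz":[0,0.0004,0.025],"turn":[0.002,-0.002,0],"hand":0},{"xyz":[0,0.0004,0.025],"turn":[0.002,-0.002,0],"hand":0},{"xyz":[0,0.0004,0.025],"turn":[0.002,-0.002,0],"hand":0}]'
python3 -c "
from h import *
go(559.4,217,75,-14)"
```

```text
t: 28.15
tcp_pos: [559.2, 217.0, 122.0]
eef_rot: [-2.475, -1.934, 0.002]
contact_force: [0.7, 0.5, -2.2]
grip_width: 0.301
tcp [559.2 217.  122. ] jaw -13.99 tiltz [-1.1e-03 -6.0e-04 -1.0e+00] q [-0.467  0.498  0.068  1.781 -0.042  0.866 -0.624]
F [ 0.72  0.48 -2.25] M [-0.042  0.096 -0.002] w 27.6 t 28.15
shift m [0.     0.0002 0.047 ] turn [-0.001  0.001  0.   ]
```

In the hole with no contact (tip z≈53). Lower on.

```bash
python3 -m crank '[{"xyz":[0,0,0.01],"turn":[0,0,0],"hand":0},{"xyz":[0,0,0.02],"turn":[0,0,0],"hand":0},{"xyz":[0,0,0.03],"turn":[0,0,0],"hand":0},{"xyz":[0,0,0.038],"turn":[0,0,0],"hand":0},{"xyz":[0,0,0.04],"turn":[0,0,0],"hand":0}]'
python3 -m crank '[{"xyz":[0,0,0.001],"turn":[0,0,0],"hand":0},{"xyz":[0,0,0.001],"turn":[0,0,0],"hand":0}]'
python3 -c "
from h import *
go(559.4,217,75,-14)"
```

```text
t: 28.65
tcp_pos: [558.2, 216.6, 80.3]
eef_rot: [-2.475, -1.934, 0.006]
contact_force: [0.5, 0.4, -2.1]
grip_width: 0.302
t: 28.85
tcp_pos: [558.1, 216.6, 79.1]
eef_rot: [-2.475, -1.934, 0.006]
contact_force: [0.6, 0.1, -2.5]
grip_width: 0.301
tcp [558.1 216.6  79.1] jaw -14.0 tiltz [-0.0037 -0.0017 -1.    ] q [-0.463  0.557  0.063  1.803 -0.047  0.788 -0.621]
F [ 0.62  0.1  -2.46] M [-0.071  0.033 -0.01 ] w 27.65 t 28.85
shift m [0.0007 0.0011 0.0041] turn [-0.003  0.003  0.   ]
```

```bash
python3 -m crank '[{"xyz":[0.0003,0.0007,0.002],"turn":[-0.003,0.003,0],"hand":0},{"xyz":[0.0003,0.0007,0.0035],"turn":[-0.003,0.003,0],"hand":0},{"xyz":[0.0003,0.0007,0.0035],"turn":[-0.003,0.003,0],"hand":0}]'
python3 -m crank '[{"xyz":[0,0,0.001],"turn":[0,0,0],"hand":0},{"xyz":[0,0,0.001],"turn":[0,0,0],"hand":0}]'
python3 -m crank '[{"xyz":[0,0,0.001],"turn":[0,0,0],"hand":0},{"xyz":[0,0,0.001],"turn":[0,0,0],"hand":0}]'
```

```text
t: 29.15
tcp_pos: [558.8, 216.7, 75.6]
eef_rot: [-2.475, -1.934, -0.0]
contact_force: [-0.5, 0.7, -2.1]
grip_width: 0.303
t: 29.35
tcp_pos: [558.8, 216.6, 74.6]
eef_rot: [-2.475, -1.934, -0.0]
contact_force: [-0.5, -0.8, -1.1]
grip_width: 0.307
t: 29.55
tcp_pos: [558.9, 216.7, 73.8]
eef_rot: [-2.475, -1.934, -0.001]
contact_force: [-0.2, -1.3, 1.0]
grip_width: 0.302
```

```bash
python3 -m crank '[{"xyz":[0,0,0],"turn":[0,0,0],"hand":0.033},{"xyz":[0,0,0],"turn":[0,0,0],"hand":0.04},{"xyz":[0,0,0],"turn":[0,0,0],"hand":0.055},{"xyz":[0,0,0],"turn":[0,0,0],"hand":0.055},{"xyz":[0,0,0],"turn":[0,0,0],"hand":0.055}]'
python3 -m crank '[{"xyz":[0,0,0],"turn":[0,0,0],"hand":0.055},{"xyz":[0,0,0],"turn":[0,0,0],"hand":0.055}]'
```

```text
t: 30.05
tcp_pos: [558.9, 216.7, 73.9]
eef_rot: [-2.475, -1.934, -0.001]
contact_force: [0.5, 0.1, -0.4]
grip_width: 0.592
t: 30.25
tcp_pos: [558.9, 216.7, 73.8]
eef_rot: [-2.475, -1.934, -0.001]
contact_force: [0.3, -0.4, -0.6]
grip_width: 0.6
```

```bash
python3 -m crank '[{"xyz":[0,0,-0.01],"turn":[0,0,0],"hand":0.055},{"xyz":[0,0,-0.03],"turn":[0,0,0],"hand":0.055},{"xyz":[0,0,-0.06],"turn":[0,0,0],"hand":0.055},{"xyz":[0,0,-0.1],"turn":[0,0,0],"hand":0.055},{"xyz":[0,0,-0.15],"turn":[0,0,0],"hand":0.055}]'
python3 -m crank '[{"xyz":[0.1,0.18,-0.1],"turn":[0,0,0],"hand":0.055},{"xyz":[0.2,0,-0.1],"turn":[0,0,0],"hand":0.055},{"xyz":[0.25,0,-0.1],"turn":[0,0,0],"hand":0.055},{"xyz":[0.25,0,-0.1],"turn":[0,0,0],"hand":0.055},{"xyz":[0.25,0,-0.1],"turn":[0,0,0],"hand":0.055}]'
python3 -m crank '[{"xyz":[0,0,0],"turn":[0,0,0],"hand":0.055}]'
python3 -c "
from h import *
snap('side','z');snap('top','z')"
```

```text
t: 30.75
tcp_pos: [557.6, 216.0, 224.4]
eef_rot: [-2.475, -1.934, 0.004]
contact_force: [1.1, 0.7, -0.2]
grip_width: 0.602
t: 31.25
tcp_pos: [614.9, 418.2, 312.7]
eef_rot: [-2.475, -1.933, 0.002]
contact_force: [0.4, 0.7, -0.1]
grip_width: 0.596
t: 31.35
tcp_pos: [611.7, 428.4, 314.5]
eef_rot: [-2.461, -1.942, -0.005]
contact_force: [0.0, 0.8, -0.2]
grip_width: 0.599
```

View pics/z_side.png

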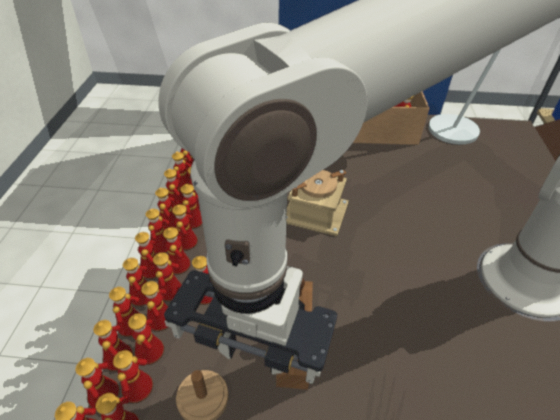

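View pics/z_top.png

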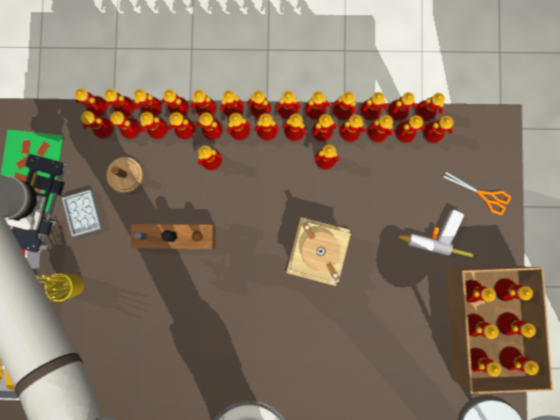

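```bash
python3 - <<'E'
from h import *
for t in 'az':
    p,d=load('top',t);c=cloud('top',d);x,y,z=c[...,0],c[...,1],c[...,2]
    hi=(z>70)&(x>500)&(x<620)&(abs(y-215)<35); top=hi&(z>120)
    print(t,c[hi].mean(0).round(1),c[hi].min(0).round(1),c[hi].max(0).round(1),c[top].mean(0).round(1),'screw z',np.median(z[249:253,319:323]).round(2),c[225:260,120:225].reshape(-1,3)[:,2].max())
    diff=None
a,_=load('top','a');b,_=load('top','z')
cv2.imwrite('pics/zz.png',np.vstack([np.hstack([cv2.resize(i[240:264,308:332],(280,280),interpolation=2),cv2.resize(i[215:255,125:220],(500,280),interpolation=2)]) for i in(a,b)])[:,:,::-1])
E
```

```text
a [557.3 212.1 118.1] [543.1 199.7  71.2] [572.7 231.2 134.8] [557.6 215.1 127.8] screw z 115.32 1469.0931160723026
z [557.2 210.9 118.4] [543.2 198.9  70.3] [572.6 230.1 134.2] [557.6 213.7 127.1] screw z 112.4 1469.0931160723026
```

View pics/zz.png

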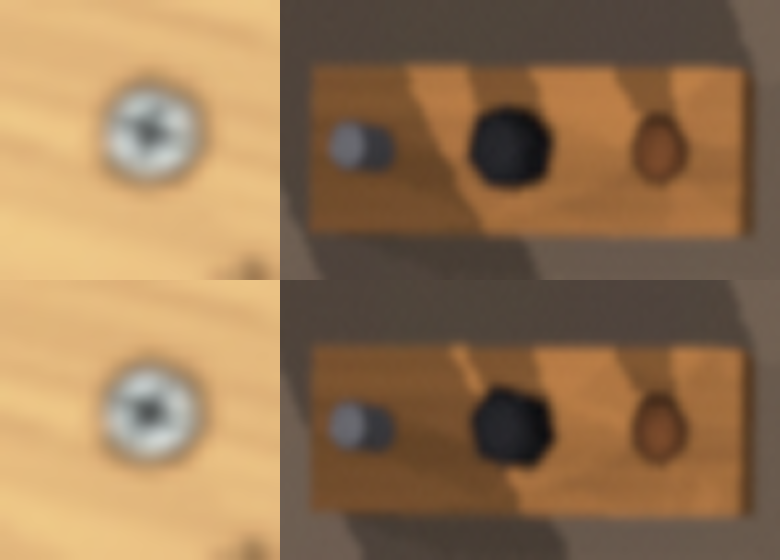

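The screw now reads 2.9 mm lower, which is about 5 rad of sinking. The driver is back upright at its original height.

```bash
python3 -c "
from workcell import manip
s=manip.read_state();print(s['joint_velocities'].round(3),s['contact_force'],s['t'])
print(manip.close_job())"
```

```text
[ 0.04  -0.014  0.04   0.05   0.015 -0.006  0.006] [ 0.27183231 -0.83909802  0.00428085] 31.45
the job is handed in; nothing more can be done
None
```

I drove the screw fully home, put the six-sided screwdriver back upright in the middle hole it came from, and handed the job in at 31.5 s of the 72 s allowed.

**Driving:** I pressed the bit lightly (about 4–8 N) and turned it clockwise until it dropped into the recess. I lifted it out once partway to rewind the wrist by 90°, then seated it again. It stayed pressed in with about 8 N until the head stopped sinking.

**Tightness:** The twist rose to about 0.25 N m on my last three readings (0.23–0.27). That is above the 0.2 N m for tight and below the 0.3 N m where the bit jumps out, but the readings scatter by about ±0.03 N m.

**Last checks:**
- **Screw:** the top camera's depth reads the head 2.9 mm lower than at the start, as expected for a screw that began near 0 rad. The cross recess looks intact.
- **Screwdriver:** the handle is at its original height and position to about 1.5 mm, and the gripper is well clear of it.
- **Other tools and pieces:** they look unmoved from above. In the last side view the arm hid most of the tool block, so the block was checked from above only.

No check failed. The side camera placed the hole and the screw about 1–2 mm further out in x than the top camera did. I allowed for that when lining up.

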